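# Load the full desiccant canister into the drying chamber with the tipping boat

### The arm

A 7-joint arm with a two-finger parallel gripper is mounted at the origin on the work surface. World frame = base frame: x ahead of the robot, y to its left, z up, the work surface at z = 0. Lengths are in m, angles in rad, forces in N, time in s.
With the tool pointing down it reaches from about 0.425 to 0.95 m from the base axis. Payload 16.7 kg.
Tool frame: the origin (TCP) lies midway between the tips of the shut fingers; the grasp point (between the pads) lies 19 mm behind it (hold_point_z is the distance from the TCP to the grasp point, in m); z points along the fingers, y is the line along which they close (so a half turn about z gives the same grasp; the last joint's range is limited). The gripper opens to 94 mm and grips with 3 to 60 N. Pads are 16 mm wide; open, the fingers measure 119 mm over their backs; the gripper's body (75 mm by 177 mm) begins 78 mm behind the grasp point.
Start: joints at [-0.149, 0.426, 0.074, 1.606, -0.034, 1.111, -0.067], TCP at [0.675, -0, 0.184] pointing down, gripper open.
Joint ranges: [-2.85, 2.85], [-0.5, 2.14], [-1.23, 1.37], [0.21, 2.46], [-1.02, 4.16], [0.16, 2.05], [-2.73, 2.73]. Speed limits (rad/s): [1.89, 1.89, 2.39, 2.39, 3.01, 3.01, 3.01].

### API

Orientations are given as [roll, pitch, yaw] about the fixed x, y, z axes, in that order (R = Rz(yaw) Ry(pitch) Rx(roll)).
In Python, from rig import * gives the robot as it stands.
- The arm moves only by the tool send_rows, never from a script. Its argument "increments" is text: rows parted by semicolons, each of 7 numbers parted by spaces: the finger opening in cm, from 0 to 9.4, then the shift along the tool's x, y, z in cm, then the turn, a rotation vector about the tool's x, y, z in degrees. In form: claw tx ty tz rx ry rz; .... A call has 1 to 20 rows; each row is the pose to reach, as a shift and turn from the pose commanded when the call began, along the tool's axes at that moment; what a row does not reach only later rows make up. A row lasts 1/12 s, in which the tool goes at most 41.7 mm and 7.16 degrees, less where a joint would pass 70% of its speed; a pose out of reach is approached as far as the arm can. A call with a gripper value outside its range is refused whole. The fingers move at their own pace and stop on an object; the grip force is fixed at half the most. Time passes only in rows, so rows that repeat a pose let the fingers close. It gives the time, the measured TCP pose, the force, the opening and the grip force at its end, in the units of the state.
- get_obs(): the state, without advancing time (a new reading comes with each control period).
- snapshot(name): name is "scene" or "side" or "wrist"; returns (picture, depth): 400x640x3 uint8, blue, green, red; 400x640 float32, m along the optical axis (not along the pixel's ray), 0 where there is no reading.
- get_calibration(name): a dict with "K" (3x3 intrinsics, pixels), "world_from_camera" (4x4, takes a point from camera to world coordinates); the wrist camera has in their place "tool_from_camera" (4x4, takes a point from camera to tool coordinates, whose origin is the TCP and whose axes are the flange's). Camera axes: x right, y down, z forward; pixel columns grow to the right and rows downward; lengths in m; the calibration is good to about 2 mm. A picture is of the moment at which its call begins: read the wrist's pose just before it. get_calibration takes no time and is no camera call.
- close_job(): hands the job in; it is judged then, once.
The state is a dict: "time_s": time; "joint_pos": joint angles; "joint_vel": joint speeds; "joint_torque": joint torques, N m; "tcp_pos": TCP position; "tcp_rot": TCP orientation; "force": force on the tool from outside, world axes, zero at the start; "ft_torque": the same for the moment, N m; "gripper_width": opening from 0.0 (shut) to 1.0 (fully open); "finger_force": force on a finger pad.
Only numpy, scipy, OpenCV 4.12 (cv2) and the standard library are available. Lean on these libraries where they do the work, as an engineer would, in place of code of your own. Each camera call takes 0.05 s, during which the arm holds its last target. There are 200 camera calls.

### The job

Three look-alike closed desiccant canisters lie in the rack: one is packed full, the other two are empty and clearly lighter. Find the full one by lifting them, lay it in the trough of the loading boat, slide the loaded boat level through the slot in the drying chamber's cover plate and tip it sideways inside so that the canister rolls out onto the tray, without the boat or a canister ever touching the cover plate. Then draw the boat out and set it down upright on a clear spot of the bench, such as where it lay, with the empty canisters in their own cradles and everything else left alone.

Things in the scene. Friction and masses are not known exactly. Their poses are not given: they have to be found in the camera images.
- can_a: One of three look-alike aluminium canisters, 40 mm diameter, 84 mm long, lying in a rack cradle. Origin: its centre; x along its length (it may roll about x). Two weigh about 0.08 kg, one 0.36 kg (+-12 %); names say nothing of weight. Grip across the diameter, fingertips at most 8 mm below its axis, to clear the trough lips.
- can_b: One of three look-alike aluminium canisters, 40 mm diameter, 84 mm long, lying in a rack cradle. Origin: its centre; x along its length (it may roll about x). Two weigh about 0.08 kg, one 0.36 kg (+-12 %); names say nothing of weight. Grip across the diameter, fingertips at most 8 mm below its axis, to clear the trough lips.
- can_c: One of three look-alike aluminium canisters, 40 mm diameter, 84 mm long, lying in a rack cradle. Origin: its centre; x along its length (it may roll about x). Two weigh about 0.08 kg, one 0.36 kg (+-12 %); names say nothing of weight. Grip across the diameter, fingertips at most 8 mm below its axis, to clear the trough lips.
- rack: Fixed low rack, 85 mm (x) by 260 mm (y), plywood base 8 mm thick with three grey V cradles side by side along its y axis at y = -84, 0 and +84 mm; the cradles run along its x axis. Origin: centre of the underside, on the bench. A canister lying in a cradle has its axis 41 mm above the bench. Its highest own part reaches 28 mm.
- boat: Loose loading boat, 0.42 kg, 330 mm long along x, z up. Tail to nose: steel butt block (x -115 to -75 mm, 36 wide, 44 high), black flat-sided handle (x -35 to 35, 14 wide, z 16 to 40), 10 mm rod at z = 28 mm, steel V trough (x 108 to 212, 46 wide). Origin: underside, below the handle's middle. Loaded and level, the trough part fills z 0 to 48 mm.
- boat_grip (a point): Middle of the boat's handle, on the rod's axis, 28 mm above the boat's underside; axes as the boat's. Held here the boat is roughly balanced: tail-heavy when empty, nose-heavy when loaded, so grip firmly (40 N or more).
- trough (a point): Where a canister's centre lies when it rests centred in the boat's trough: 160 mm ahead (x) of the handle's middle, 27 mm above the boat's underside; axes as the boat's. Flanks rise 20 degrees to lips at z = 15 mm; end walls up to 30 mm, 96 mm apart. Rolled about the rod by 40 degrees or more, the canister rolls out over the lip.
- chamber: Fixed bench drying chamber, 200 by 200 mm and 219 mm high, grey base 35 mm high, clear walls and clear top. Origin: centre of its underside, on the bench. Its x axis points from the slotted cover plate into the chamber; z is up. Inside, clear width 178 mm between the side walls (y -89 to +89 mm), from the cover plate's inner face at x = -100 mm to the back wall at x = 93 mm.
- cover_plate: Fixed upright steel front plate of the chamber, 5 mm thick, 200 mm wide, 219 mm high, with one rectangular slot 66 mm wide and 68 mm high (80 to 148 mm above the bench), centred across the plate. Origin: bottom edge, middle of its thickness; axes as the chamber's.
- slot (a point): Middle of the slot's width on the plate's outer face, 118 mm above the bench (38 mm above the slot's lower edge, 30 mm below its upper edge): with the boat's rod passing level through this point, the loaded boat has about 10 mm clear all round. x axis points straight into the chamber.
- tray_mid (a point): Middle of the aluminium tray on the chamber's floor, on its low ridge 68 mm above the bench when unloaded; the tray is 165 mm (along the chamber's x) by 158 mm, slopes gently down from the ridge to both sides and has 81 mm high (above the bench) rims at the sides and 75 mm at the ends.
- tray (a joint): Sinking of the sprung tray, m: 0 unloaded, about 0.002 under an empty canister, about 0.013 under the full one, stop at 0.015.
- wrench: Bystander, to be left alone: steel spanner, 170 mm, loose on the bench; origin on its underside, near its middle.
- screwdriver: Bystander, to be left alone: black-handled screwdriver, 180 mm, loose on the bench; origin on its underside, near its middle.
- valve: Bystander, to be left alone: brass cylinder valve lying down, 105 mm, loose on the bench; origin on its underside, near its middle.
- mouse: Bystander, to be left alone: black computer mouse, 100 mm, loose on the bench; origin on its underside, near its middle.
- collar: Bystander, to be left alone: brass ring, 76 mm, loose on the bench; origin on its underside, near its middle.
- torch: Bystander, to be left alone: aluminium pocket torch, 130 mm, loose on the bench; origin on its underside, near its middle.
Things that resemble listed ones, but are neither listed nor needed, are in the scene too. Leave any pink or purple look-alike of the can_c alone.

How it is judged:
By the outcome, as a careful person would: the job done as asked, in the order asked, and still so for the second after the job is handed in, with the robot touching nothing.
It also fails if it takes over 72 s, if anything falls off the work surface, if the arm or the gripper's body presses on something with over 40 N, if the wrist force passes 120 N, or if a joint passes its speed limit or range.

## Working session

There is one attempt and no reset: what is moved stays moved. The work goes in short steps, Python scripts to look and compute and a tool call to move; the robot and the scene stay as the last step left them, time stands still between calls to the robot, and variables do not carry over. Pictures are saved under pics/ and viewed, at most 10 in all, crops included, and the job is handed in when it is done.

Besides the shell and the picture viewer there is one more tool, called after "Emit:" as name(argument=value, ...) on one line, values as JSON. send_rows: Moves the arm, as the interface text tells. Its arguments: {"type":"object","properties":{"increments":{"type":"string"}},"required":["increments"]}

```bash
mkdir -p pics; ls; cat > h.py <<'E'
from rig import *
import numpy as np, cv2
from scipy.spatial.transform import Rotation as R
def cam(name):
    c=get_calibration(name); K=np.array(c["K"])
    if "world_from_camera" in c: return K,np.array(c["world_from_camera"])
    o=get_obs(); T=np.eye(4); T[:3,:3]=R.from_euler('xyz',o["tcp_rot"]).as_matrix(); T[:3,3]=o["tcp_pos"]
    return K,T@np.array(c["tool_from_camera"])
def ray(K,T,u,v,z):
    d=T[:3,:3]@np.linalg.solve(K,[u,v,1]); o=T[:3,3]; return o+d*(z-o[2])/d[2]
def cloud(K,T,D):
    v,u=np.mgrid[:D.shape[0],:D.shape[1]]
    P=np.stack([(u-K[0,2])/K[0,0]*D,(v-K[1,2])/K[1,1]*D,D],-1)
    return P@T[:3,:3].T+T[:3,3]
def proj(K,T,p):
    q=K@(T[:3,:3].T@(np.array(p)-T[:3,3])); return q[:2]/q[2]
E
python3 - <<'E'
from h import *
o=get_obs(); print(o)
for n in ["scene","side"]:
    K,T=cam(n); im,D=snapshot(n); cv2.imwrite(f"pics/{n}0.png",im); np.savez(f"{n}0.npz",im=im,D=D,K=K,T=T); print(n,K[0,0],T.round(3).tolist())
K,T=cam("wrist"); im,D=snapshot("wrist"); cv2.imwrite("pics/wrist0.png",im); np.savez("wrist0.npz",im=im,D=D,K=K,T=T);print(T.round(3).tolist())
E
```

```text
pics
{'time_s': 0.0, 'joint_pos': array([-0.14945384,  0.42671342,  0.07385959,  1.60658373, -0.0340946 ,
        1.11080526, -0.06713163]), 'joint_vel': array([ 3.86962412e-04, -4.53301355e-04,  7.69375448e-04,  1.63181046e-03,
        6.65111597e-05,  2.09590696e-03,  1.72129279e-03]), 'joint_torque': array([-4.09355038e-03, -9.35844111e+01,  3.66462663e+00, -4.54201269e+01,
       -4.89189907e-02,  2.02478352e-02, -6.48899413e-05]), 'tcp_pos': array([ 6.74545479e-01, -7.06502731e-05,  1.83198561e-01]), 'tcp_rot': array([-3.14034641e+00,  9.93087955e-05,  1.57068213e+00]), 'force': array([ 0.71940736, -0.62413056,  0.54974364]), 'ft_torque': array([-0.01073895,  0.03810714, -0.00922208]), 'finger_force': 0.0, 'gripper_width': 0.9999301628449198}
scene 492.92304176246955 [[0.466, 0.599, -0.652, 1.338], [0.885, -0.299, 0.358, -0.437], [0.02, -0.743, -0.669, 0.937], [0.0, 0.0, 0.0, 1.0]]
side 405.38532094163054 [[0.966, -0.184, 0.18, 0.341], [-0.257, -0.664, 0.702, -0.646], [-0.01, -0.725, -0.689, 0.739], [0.0, 0.0, 0.0, 1.0]]
[[1.0, -0.0, -0.001, 0.675], [-0.001, -0.958, -0.286, 0.084], [-0.001, 0.286, -0.958, 0.383], [0.0, 0.0, 0.0, 1.0]]
```

View pics/scene0.png

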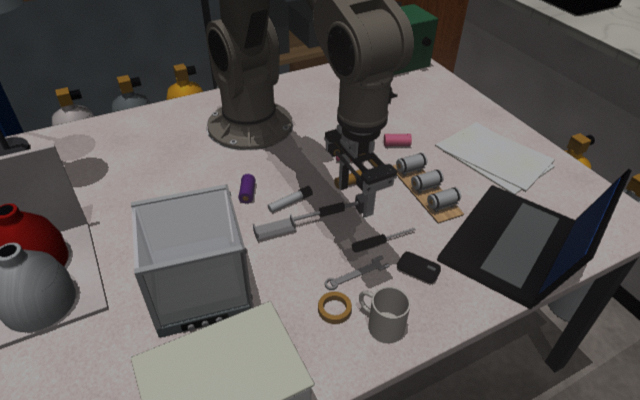

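View pics/side0.png

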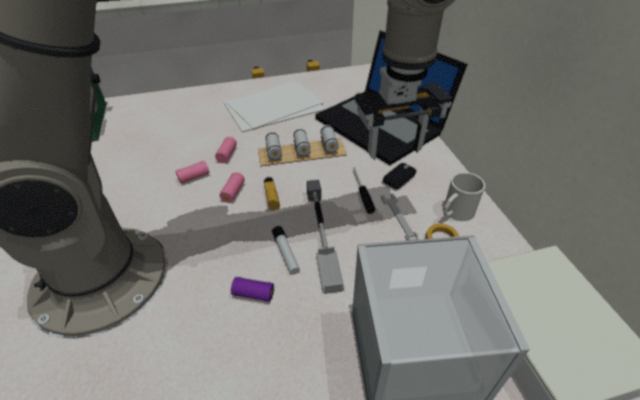

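The scene view shows three grey canisters in the rack (411,161), (427,181) and (443,199), with a pink look-alike at (398,140) and a purple one at (247,188). The boat's trough is at (275,227) with its handle at (330,210), and the chamber is at (190,255). The side view shows the rack at (301,142), the boat from (314,187) to (330,270), and the chamber at (430,310).

```bash
python3 - <<'E'
from h import *
# top-down map merged from both clouds, 1.5mm/px, x 0.2..1.1 up, y -0.6..0.5 
for n in ["scene","side"]:
    d=np.load(f"{n}0.npz"); P=cloud(d["K"],d["T"],d["D"]); 
    print(n,"bench z",np.median(P[...,2][(abs(P[...,2])<.02)&(d["D"]>0)]))
    g=lambda u,v:P[v,u].round(3).tolist()
    pts=dict(scene=[(411,158),(427,178),(443,195),(275,227),(330,210),(134,204),(234,190),(245,272),(142,277),(190,330),(150,324),(240,310),(300,198)],side=[(274,140),(302,138),(329,135),(314,184),(319,213),(330,270),(358,243),(473,240),(525,352),(365,365),(272,193),(285,250)])[n]
    for p in pts: print(p,g(*p))
a=np.load("scene0.npz")["im"][180:340,120:260]; b=np.load("side0.npz")["im"][225:400,340:535]
c=np.load("wrist0.npz")["im"]
cv2.imwrite("pics/c1.png",cv2.hconcat([cv2.resize(a,(350,400),interpolation=2),cv2.resize(b,(446,400),interpolation=2)]))
E
```

```text
scene bench z 0.0012482031550850592
(411, 158) [0.457, 0.327, 0.061]
(427, 178) [0.548, 0.318, 0.058]
(443, 195) [0.625, 0.313, 0.058]
(275, 227) [0.491, -0.12, 0.012]
(330, 210) [0.52, 0.027, 0.035]
(134, 204) [0.487, -0.429, 0.22]
(234, 190) [0.297, -0.162, 0.003]
(245, 272) [0.695, -0.268, 0.135]
(142, 277) [0.674, -0.457, 0.203]
(190, 330) [0.683, -0.403, 0.0]
(150, 324) [0.63, -0.476, 0.002]
(240, 310) [0.702, -0.293, 0.027]
(300, 198) [0.42, -0.013, 0.012]
side bench z 0.0018361380891537826
(274, 140) [0.456, 0.327, 0.062]
(302, 138) [0.536, 0.315, 0.061]
(329, 135) [0.616, 0.307, 0.063]
(314, 184) [0.524, 0.127, 0.045]
(319, 213) [0.51, 0.024, 0.042]
(330, 270) [0.497, -0.121, 0.007]
(358, 243) [0.584, -0.058, 0.001]
(473, 240) [0.7, -0.278, 0.221]
(525, 352) [0.669, -0.469, 0.212]
(365, 365) [0.493, -0.358, 0.039]
(272, 193) [0.414, 0.136, 0.033]
(285, 250) [0.41, -0.053, 0.025]
```

View pics/wrist0.png

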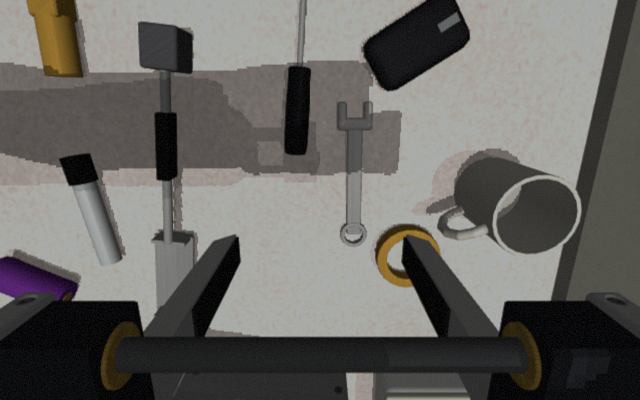

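View pics/c1.png

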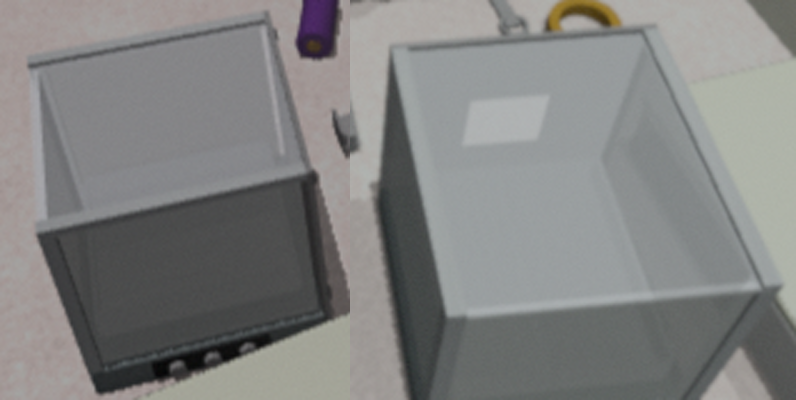

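The enlarged crops show that the slot is a bright window in the side view at about (392–428, 267–288). So the cover plate is the wall facing +y, towards the boat. The wrist view shows the boat's butt at (165,45), handle at (165,145) and trough at (175,265). Now I'll measure these precisely.

```bash
python3 - <<'E'
from h import *
W=np.load("wrist0.npz");K,T=W["K"],W["T"];im=W["im"]
# handle mask: dark
sub=np.zeros(im.shape[:2],np.uint8); sub[100:185,145:190]=1
m=((im.max(2)<45)&(sub>0)).astype(np.uint8)
r=cv2.minAreaRect(np.argwhere(m)[:,::-1].astype(np.float32)); print("handle rect",r,m.sum())
c=ray(K,T,*r[0],.040); bx=np.array([ray(K,T,*p,.040)[:2] for p in cv2.boxPoints(r)]); print("handle c",c,"box",bx.round(4).tolist())
print("f",K[0,0])
# wrist depth: handle,butt,trough
P=cloud(K,T,W["D"])
def reg(P,x0,x1,y0,y1,z0,z1,D):
    k=(P[...,0]>x0)&(P[...,0]<x1)&(P[...,1]>y0)&(P[...,1]<y1)&(P[...,2]>z0)&(P[...,2]<z1)&(D>0); return P[k]
q=reg(P,.45,.57,-.01,.07,.03,.05,W["D"]); print("handle pts",len(q),q.min(0),q.max(0),q.mean(0))
q=reg(P,.47,.57,.09,.16,.039,.055,W["D"]); print("butt",len(q),q.min(0),q.max(0),q.mean(0), cv2.minAreaRect(q[:,:2].astype(np.float32)))
for n in ["scene","side","wrist"]:
    d=np.load(f"{n}0.npz");P=cloud(d["K"],d["T"],d["D"])
    q=reg(P,.45,.56,-.185,-.065,.006,.05,d["D"]); 
    if len(q)>20: print(n,"trough",len(q),q.mean(0),cv2.minAreaRect(q[:,:2].astype(np.float32)))
    q=reg(P,.45,.57,.08,.18,.037,.06,d["D"]); 
    if len(q)>20: print(n,"butt",len(q),q.mean(0),cv2.minAreaRect(q[:,:2].astype(np.float32)))
    if n=="wrist": continue
    q=reg(P,.42,.67,.24,.39,.045,.08,d["D"]); 
    km=cv2.kmeans(q[:,:1].astype(np.float32),3,np.float32([[0]]*0) if 0 else None,(3,50,1e-5),5,2)[1].ravel()
    for i in range(3):
        c=q[km==i]; print(n,"can",len(c),c.mean(0).round(4),"zmax",np.percentile(c[:,2],97).round(4),cv2.minAreaRect(c[:,:2].astype(np.float32)))
# slot in side
d=np.load("side0.npz");im=d["im"];K,T=d["K"],d["T"]
g=cv2.cvtColor(im,cv2.COLOR_BGR2GRAY)[258:298,382:436]
t,m=cv2.threshold(g,0,255,cv2.THRESH_OTSU);print("otsu",t, np.percentile(g,[5,50,95]))
m=(g>195).astype(np.uint8); 
for th in (190,200,205,210):
    cs=max(cv2.findContours((g>th).astype(np.uint8),0,1)[0],key=cv2.contourArea); ap=cv2.approxPolyDP(cs,4,True).reshape(-1,2)+[382,258]; print(th,cv2.contourArea(cs),ap.tolist())
P=cloud(K,T,d["D"]); 
for u,v in [(380,255),(400,255),(440,260),(450,280),(410,277),(405,310),(440,310)]: print((u,v),P[v,u].round(3))
E
```

```text
handle rect ((165.720458984375, 140.06631469726562), (79.97015380859375, 21.470380783081055), 88.99491119384766) 1441
handle c [0.51819421 0.04331274 0.04      ] box [[0.5121, 0.0818], [0.5331, 0.0821], [0.5247, 0.0022], [0.5022, 0.0018]]
f 338.3959935550678
handle pts 1189 [ 0.50238397 -0.00996478  0.03016264] [0.52287495 0.06976363 0.04259216] [0.51361746 0.03470417 0.03778131]
butt 1813 [0.50331589 0.10925958 0.03900336] [0.54272965 0.1515692  0.04588371] [0.52372925 0.13049162 0.04298191] ((0.5229482650756836, 0.13046389818191528), (0.0401100255548954, 0.03602815791964531), 83.48761749267578)
scene trough 572 [ 0.49383604 -0.1210776   0.01392404] ((0.4986233711242676, -0.13250237703323364), (0.07917824387550354, 0.127507284283638), 14.446345329284668)
scene butt 72 [0.52190113 0.11862221 0.04386733] ((0.5216313600540161, 0.11995400488376617), (0.021124903112649918, 0.038358498364686966), 70.96976470947266)
scene can 291 [0.4597 0.3302 0.056 ] zmax 0.0632 ((0.454172283411026, 0.33408746123313904), (0.08758799731731415, 0.04251394420862198), 86.56700897216797)
scene can 354 [0.6267
[... 840 characters left out ...]
66963481903), (0.08643215894699097, 0.03895052522420883), 85.99974822998047)
side can 259 [0.6158 0.3135 0.0574] zmax 0.0637 ((0.6183781623840332, 0.3200024366378784), (0.08533292263746262, 0.03862135857343674), 86.56075286865234)
wrist trough 1992 [ 0.49219507 -0.10797115  0.0124406 ] ((0.49498099088668823, -0.11876446008682251), (0.10827942937612534, 0.046499039977788925), 83.28231048583984)
wrist butt 1854 [0.52406696 0.13040877 0.04287387] ((0.5229448080062866, 0.13046887516975403), (0.04008646681904793, 0.03606957569718361), 83.58050537109375)
otsu 165.0 [153. 155. 177.]Traceback (most recent call last):
  File "<stdin>", line 32, in <module>
ValueError: max() iterable argument is empty
```

```bash
python3 - <<'E'
from h import *
d=np.load("side0.npz");im=d["im"];K,T=d["K"],d["T"]
g=cv2.cvtColor(im,cv2.COLOR_BGR2GRAY)[258:298,382:436]
for th in (163,167,171):
    cs=max(cv2.findContours((g>th).astype(np.uint8),0,1)[0],key=cv2.contourArea); ap=cv2.approxPolyDP(cs,4,True).reshape(-1,2)+[382,258]; print(th,cv2.contourArea(cs),ap.tolist())
    mm=(g>th).astype(np.uint8); r=cv2.minAreaRect(cs); print(r)
    for p in ap: print(p,"top",ray(K,T,*p,.148).round(4)[:2],"bot",ray(K,T,*p,.080).round(4)[:2])
P=cloud(K,T,d["D"]); 
for u,v in [(380,255),(400,255),(440,260),(450,280),(410,277),(405,310),(440,310)]: print((u,v),P[v,u].round(3))
k=(P[...,2]>.09)&(P[...,2]<.2)&(P[...,1]>-.32)&(P[...,1]<-.2)&(P[...,0]>.45)&(P[...,0]<.75)&(d["D"]>0)
q=P[k];print(len(q));
if len(q)>50:
    A=np.c_[q[:,0],np.ones(len(q))]; s=np.linalg.lstsq(A,q[:,1],rcond=None)[0]; r=q[:,1]-A@s
    i=abs(r-np.median(r))<.006; s=np.linalg.lstsq(A[i],q[i,1],rcond=None)[0]; print("plane y=",s,"angle deg",np.degrees(np.arctan(s[0])),np.std(q[i,1]-A[i]@s),i.sum(),q[i].min(0),q[i].max(0))
for n in ["scene","side"]:
    d=np.load(f"{n}0.npz");P=cloud(d["K"],d["T"],d["D"])
    k=(P[...,2]>.208)&(P[...,2]<.235)&(P[...,0]>.4)&(P[...,0]<.8)&(P[...,1]<-.2)&(P[...,1]>-.55)&(d["D"]>0)
    q=P[k];print(n,"top",len(q),cv2.minAreaRect(q[:,:2].astype(np.float32)) if len(q)>5 else "",q.mean(0))
E
```

```text
163 615.0 [[426, 266], [393, 269], [389, 287], [421, 285]]
((25.541278839111328, 18.97467041015625), (19.79486656188965, 38.68012237548828), 85.03025817871094)
[426 266] top [ 0.6364 -0.2595] bot [ 0.6704 -0.215 ]
[393 269] top [ 0.5765 -0.25  ] bot [ 0.6036 -0.2044]
[389 287] top [ 0.5551 -0.2839] bot [ 0.5798 -0.2422]
[421 285] top [ 0.6101 -0.2947] bot [ 0.641  -0.2542]
167 572.5 [[426, 267], [393, 270], [389, 287], [420, 285]]
((25.502939224243164, 19.03823471069336), (18.867340087890625, 38.42495346069336), 85.60128784179688)
[426 267] top [ 0.6354 -0.2615] bot [ 0.6693 -0.2172]
[393 270] top [ 0.5756 -0.2521] bot [ 0.6026 -0.2067]
[389 287] top [ 0.5551 -0.2839] bot [ 0.5798 -0.2422]
[420 285] top [ 0.6084 -0.2942] bot [ 0.6392 -0.2537]
171 530.5 [[425, 267], [393, 270], [390, 287], [421, 284]]
((25.513795852661133, 19.165517807006836), (17.854778289794922, 36.540016174316406), 85.2363510131836)
[425 267] top [ 0.6337 -0.261 ] bot [ 0.6673 -0.2167]
[393 270] top [ 0.5756 -0.2521] bot [ 0.6026 -0.2067]
[390 287] top [ 0.5568 -0.2844] bot [ 0.5816 -0.2427]
[421 284] top [ 0.611  -0.2928] bot [ 0.642  -0.2521]
(380, 255) [ 0.54  -0.264  0.216]
(400, 255) [ 0.571 -0.272  0.216]
(440, 260) [ 0.629 -0.3    0.217]
(450, 280) [ 0.626 -0.339  0.216]
(410, 277) [ 0.568 -0.318  0.218]
(405, 310) [ 0.538 -0.369  0.216]
(440, 310) [ 0.587 -0.383  0.217]
497
plane y= [ 6.08785132 -3.37794117] angle deg 80.67180752111368 0.0016816935548054173 351 [ 0.50216999 -0.31994821  0.09039352] [ 0.51574611 -0.23835572  0.17486685]
scene top 7574 ((0.5913017392158508, -0.3497931957244873), (0.20524071156978607, 0.20644408464431763), 80.43301391601562) [ 0.59831525 -0.35350082  0.2165441 ]
side top 16376 ((0.5918458104133606, -0.35048624873161316), (0.20898942649364471, 0.20160207152366638), 80.40621948242188) [ 0.58862899 -0.36360132  0.2170289 ]
```

Emit:
send_rows(increments="7 30 -13.6 -1.7 0 0 4; 7 30 -13.6 -1.7 0 0 4; 7 30 -13.6 -1.7 0 0 4; 7 30 -13.6 -1.7 0 0 4; 7 30 -13.6 -1.7 0 0 4; 7 30 -13.6 -1.7 0 0 4; 7 30 -13.6 -1.7 0 0 4; 7 30 -13.6 -1.7 0 0 4; 7 30 -13.6 -1.7 0 0 4; 7 30 -13.6 -1.7 0 0 4; 7 30 -13.6 -1.7 0 0 4; 7 30 -13.6 -1.7 0 0 4")

```text
time_s: 1.15
tcp_pos: [0.5396, 0.2985, 0.2007]
tcp_rot: [-3.141, 0.001, 1.499]
force: [-0.2, -1.1, -0.8]
gripper_width: 0.745
finger_force: 0.0
```

```bash
cat >> h.py <<'E'
def reg(P,x0,x1,y0,y1,z0,z1,D):
    k=(P[...,0]>x0)&(P[...,0]<x1)&(P[...,1]>y0)&(P[...,1]<y1)&(P[...,2]>z0)&(P[...,2]<z1)&(D>0); return P[k]
E
python3 - <<'E'
from h import *
K,T=cam("wrist"); im,D=snapshot("wrist"); cv2.imwrite("pics/wrist1.png",im); P=cloud(K,T,D)
q=reg(P,.40,.67,.24,.40,.047,.08,D); km=cv2.kmeans(q[:,:1].astype(np.float32),3,None,(3,50,1e-5),5,2)[1].ravel()
for i in range(3):
    c=q[km==i]; print(len(c),c.max(0).round(4),c.min(0).round(4),cv2.minAreaRect(c[:,:2].astype(np.float32)))
o=get_obs();print(o["time_s"],o["tcp_pos"],o["tcp_rot"],o["force"],o["joint_pos"].round(2))
E
```

```text
2923 [0.4735 0.3773 0.0628] [0.4311 0.2922 0.047 ] ((0.4523347318172455, 0.33448684215545654), (0.08403584361076355, 0.03807884454727173), 86.25324249267578)
2933 [0.6405 0.3665 0.0622] [0.5983 0.2818 0.047 ] ((0.6194531917572021, 0.3239208161830902), (0.08417636901140213, 0.037801165133714676), 86.11528015136719)
2947 [0.5569 0.3721 0.0629] [0.5148 0.2865 0.047 ] ((0.5356391668319702, 0.3293868899345398), (0.08392351120710373, 0.03768697753548622), 86.46024322509766)
1.2 [0.53964443 0.29852116 0.20070341] [-3.14151676e+00  5.38674786e-04  1.49887669e+00] [ 0.37464218 -0.0844682  -0.28652834] [-0.58  0.32 -0.03  1.72  0.01  1.1  -0.69]
```

View pics/wrist1.png

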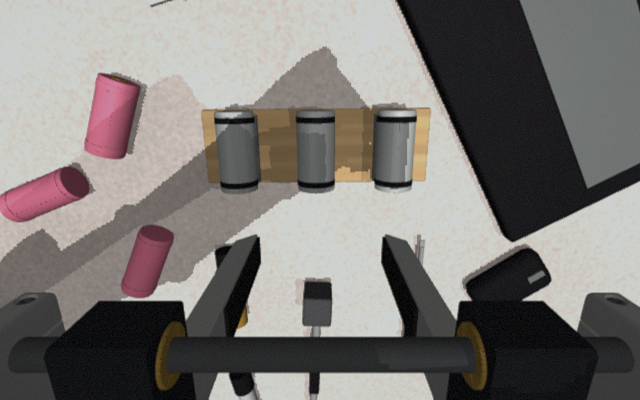

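The wrist view shows the three grey canisters at (237,150), (316,150) and (394,150) in the plywood rack. These fit the description. The pink cylinders on the left are the look-alikes and stay untouched. I'll start with the middle canister.

Emit:
send_rows(increments="7 3 -0.55 4 0 0 0; 7 3 -0.55 8 0 0 0; 7 3 -0.55 12 0 0 0; 7 3 -0.55 14.5 0 0 0; 7 3 -0.55 16 0 0 0; 7 3 -0.55 16.5 0 0 0; 7 3 -0.55 16.5 0 0 0; 7 3 -0.55 16.5 0 0 0")

```text
time_s: 1.87
tcp_pos: [0.5365, 0.33, 0.0368]
tcp_rot: [3.141, -0.001, 1.5]
force: [0.3, 0.1, -0.4]
gripper_width: 0.746
finger_force: 0.0
```

Emit:
send_rows(increments="3 0 0 0 0 0 0; 3 0 0 0 0 0 0; 3 0 0 0 0 0 0; 3 0 0 0 0 0 0; 3 0 0 0 0 0 0; 3 0 0 0 0 0 0; 3 0 0 0 0 0 0; 3 0 0 -1 0 0 0; 3 0 0 -2 0 0 0; 3 0 0 -3 0 0 0; 3 0 0 -3 0 0 0; 3 0 0 -3 0 0 0; 3 0 0 -3 0 0 0; 3 0 0 -3 0 0 0")

```text
time_s: 3.03
tcp_pos: [0.5353, 0.3301, 0.0656]
tcp_rot: [-3.141, 0.0, 1.501]
force: [-0.0, -0.1, 0.5]
gripper_width: 0.318
finger_force: 0.0
```

```bash
cat > f.py <<'E'
from h import *
F=[];
for i in range(3):
    o=get_obs();F.append(o["force"]); snapshot("side") 
print(o["time_s"],o["tcp_pos"],o["gripper_width"]*94,o["finger_force"],np.round(F,2).tolist(),o["ft_torque"])
E
python3 f.py
```

```text
3.1333 [0.5353334  0.33010084 0.06544203] 29.904657094410112 0.0 [[-0.02, -0.14, 0.48], [0.22, 0.11, 0.26], [-0.4, -0.29, 0.31]] [0.02505635 0.03061311 0.01567128]
```

```bash
python3 - <<'E'
from h import *
K,T=cam("wrist"); im,D=snapshot("wrist"); im2,D2=snapshot("side")
P=cloud(*cam("side"),D2); q=reg(P,.41,.66,.27,.39,.045,.1,D2); print(np.histogram(q[:,0],25,(.41,.66))[0].tolist())
cv2.imwrite("pics/w2.png",cv2.hconcat([cv2.resize(im[150:,160:480],(512,400)),cv2.resize(im2[90:190,230:370],(288,206)).repeat(1,0)[:, :] if 0 else cv2.copyMakeBorder(cv2.resize(im2[90:190,230:370],(288,206)),0,194,0,0,0)]))
E
```

```text
[0, 0, 53, 77, 73, 59, 6, 0, 0, 1, 45, 77, 74, 61, 28, 0, 0, 0, 11, 82, 70, 65, 29, 0, 0]
```

View pics/w2.png

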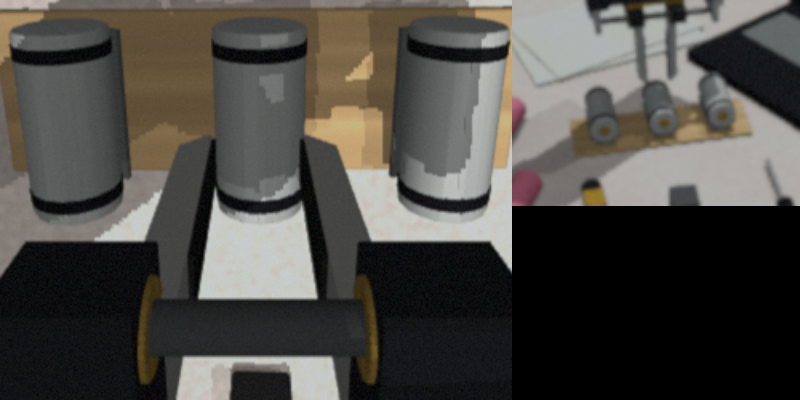

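The fingers closed on nothing, and the canister is still in its cradle between the fingertips. Either I lifted before the fingers had shut or the grip was too high. I'll try again 1–2 mm lower and check the grip before lifting.

Emit:
send_rows(increments="6.4 0 0 0 0 0 0; 6.4 0 0 0 0 0 0; 6.4 0 0 0 0 0 0; 6.4 0 0 0 0 0 0; 6.4 0 0 0 0 0 0; 6.4 0 0 0 0 0 0; 6.4 0 0 1 0 0 0; 6.4 0 0 2 0 0 0; 6.4 0 0 3.15 0 0 0; 6.4 0 0 3.15 0 0 0; 3 0 0 3.15 0 0 0; 3 0 0 3.15 0 0 0; 3 0 0 3.15 0 0 0; 3 0 0 3.15 0 0 0")

```text
time_s: 4.45
tcp_pos: [0.5358, 0.3305, 0.0348]
tcp_rot: [3.141, -0.0, 1.501]
force: [0.4, -0.5, 0.3]
gripper_width: 0.43
finger_force: 0.0
```

Emit:
send_rows(increments="3 0 0 0 0 0 0; 3 0 0 0 0 0 0; 3 0 0 0 0 0 0; 3 0 0 0 0 0 0")

```text
time_s: 4.78
tcp_pos: [0.5356, 0.3303, 0.0345]
tcp_rot: [3.142, -0.0, 1.501]
force: [-0.8, 0.2, -0.4]
gripper_width: 0.321
finger_force: 0.0
```

```bash
python3 - <<'E'
from h import *
K,T=cam("wrist"); im,D=snapshot("wrist"); im2,D2=snapshot("side"); im3,_=snapshot("scene")
P=cloud(K,T,D)
q=reg(P,.41,.66,.25,.39,.045,.1,D); print(np.histogram(q[:,0],25,(.41,.66))[0].tolist())
q=reg(P,.515,.556,.2,.39,.045,.1,D);print(cv2.minAreaRect(q[:,:2].astype(np.float32)),q.max(0))
print("tip px",proj(K,T,get_obs()["tcp_pos"]))
a=cv2.resize(im[60:340,160:480],(457,400)); b=cv2.resize(im2[90:190,230:370],(343,245)); c=cv2.resize(im3[120:220,360:500],(343,155))
cv2.imwrite("pics/w3.png",cv2.hconcat([a,cv2.vconcat([b,c])]))
E
```

```text
[0, 0, 470, 1719, 2293, 2930, 656, 0, 0, 62, 1176, 2514, 2479, 2393, 1610, 203, 0, 0, 131, 2681, 2464, 2065, 853, 5, 0]
((0.5347490310668945, 0.3293592035770416), (0.084230937063694, 0.0410790778696537), 86.01895141601562) [0.55599718 0.37222148 0.09999511]
tip px [320.88109314 235.2686623 ]
```

View pics/w3.png

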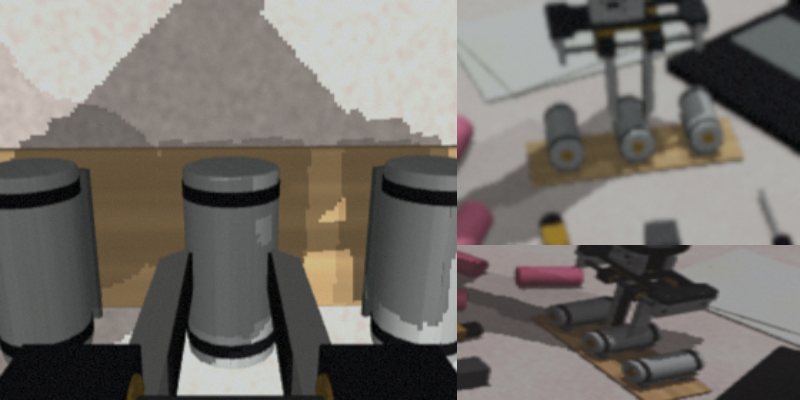

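```bash
python3 - <<'E'
from h import *
for n in ["side","scene"]:
    K,T=cam(n); im,D=snapshot(n); P=cloud(K,T,D)
    k=(P[...,0]>.50)&(P[...,0]<.575)&(P[...,1]>.29)&(P[...,1]<.37)&(P[...,2]>.064)&(P[...,2]<.15)&(D>0)
    v,u=np.nonzero(k); q=P[k]
    print(n,len(q),u.min(),u.max(),v.min(),v.max())
    for z0 in np.arange(.064,.14,.01):
        s=q[(q[:,2]>z0)&(q[:,2]<z0+.01)]; 
        if len(s): print(z0.round(3),len(s),"x",np.percentile(s[:,0],[1,25,50,75,99]).round(4),"y",np.median(s[:,1]).round(3))
    x,y=proj(K,T,[.5356,.330,.0345]); 
    for s in (-1,1):print("tip px should be at",proj(K,T,[.5356+s*.021,.330,.0345]).round(1),proj(K,T,[.5356+s*.021,.330,.06]).round(1))
    if n=="side":
        c=im[105:170,270:345]; cv2.imwrite("pics/s4.png",cv2.resize(c,None,fx=8,fy=8,interpolation=cv2.INTER_CUBIC))
print(get_obs()["gripper_width"],get_obs()["finger_force"],get_obs()["force"])
E
```

```text
side 238 290 310 109 142
0.064 29 x [0.5085 0.5145 0.5385 0.5526 0.5611] y 0.322
0.074 28 x [0.5083 0.5123 0.534  0.5532 0.5589] y 0.322
0.084 28 x [0.5078 0.5131 0.5502 0.5533 0.5598] y 0.322
0.094 31 x [0.5073 0.5132 0.5189 0.5537 0.5599] y 0.322
0.104 30 x [0.5081 0.5118 0.5347 0.5537 0.5599] y 0.322
0.114 27 x [0.5079 0.5121 0.518  0.5539 0.5602] y 0.322
0.124 31 x [0.5075 0.5139 0.5513 0.5544 0.56  ] y 0.321
0.134 29 x [0.5072 0.5125 0.5178 0.5548 0.5607] y 0.322
tip px should be at [294.1 143.9] [293.6 136.8]
tip px should be at [307.8 141.7] [307.6 134.5]
scene 314 418 439 144 178
0.064 45 x [0.5098 0.5192 0.5375 0.5596 0.5638] y 0.326
0.074 42 x [0.5084 0.5197 0.5541 0.5615 0.5649] y 0.325
0.084 48 x [0.5064 0.5193 0.5219 0.5604 0.5636] y 0.327
0.094 41 x [0.511  0.5198 0.55   0.5614 0.5654] y 0.326
0.104 49 x [0.509  0.5188 0.5531 0.5613 0.5652] y 0.326
0.114 34 x [0.5096 0.5186 0.5381 0.5601 0.5634] y 0.324
0.124 34 x [0.5075 0.5174 0.5568 0.5616 0.5664] y 0.324
0.134 18 x [0.5069 0.5157 0.5358 0.5603 0.563 ] y 0.322
tip px should be at [422.2 176.2] [423.6 169.3]
tip px should be at [431.1 184.8] [432.6 177.9]
0.32007429995023584 0.0 [-0.08038084  0.12382405  0.516041  ]
```

View pics/s4.png

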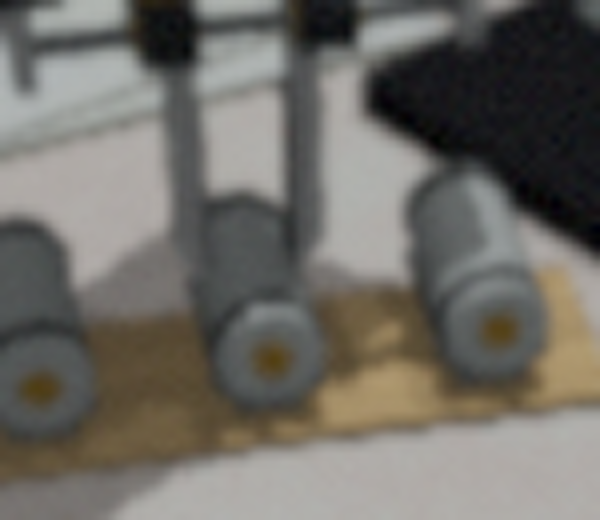

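The enlarged side crop shows the fingertips ending beside the top of the canister, near pixels (294,137) and (309,136). That is about 20 mm above the reported TCP. I'll check this against the first wrist depth image, where the fingers hung clear.

```bash
python3 - <<'E'
from h import *
d=np.load("wrist0.npz");Tc=np.array(get_calibration("wrist")["tool_from_camera"]);print(Tc.round(4).tolist())
P=cloud(d["K"],Tc,d["D"])
k=(d["D"]>0)&(abs(P[...,1])<.065)&(abs(P[...,0])<.03)&(P[...,2]<.06)&(P[...,2]>-.12)
q=P[k]; print(len(q),q.min(0),q.max(0))
for z0 in np.arange(-.1,.06,.01):
    s=q[(q[:,2]>z0)&(q[:,2]<z0+.01)]
    if len(s): print(z0.round(3),len(s),"x",s[:,0].min().round(4),s[:,0].max().round(4),"|y|",np.abs(s[:,1]).min().round(4),np.abs(s[:,1]).max().round(4))
E
```

```text
[[-0.0006, -0.9581, -0.2865, 0.084], [1.0, -0.0005, -0.0005, -0.0001], [0.0003, -0.2865, 0.9581, -0.2001], [0.0, 0.0, 0.0, 1.0]]
10865 [-0.01020108 -0.05979368 -0.11997625] [ 0.01096846  0.05985719 -0.0198947 ]
-0.1 1751 x -0.0036 0.0109 |y| 0.0461 0.0599
-0.09 1683 x -0.0082 0.0109 |y| 0.0461 0.0596
-0.08 1360 x -0.0083 0.0109 |y| 0.0463 0.0598
-0.07 1121 x -0.0081 0.0107 |y| 0.0463 0.0594
-0.06 938 x -0.0082 0.011 |y| 0.0463 0.0595
-0.05 774 x -0.0082 0.0106 |y| 0.0462 0.0592
-0.04 658 x -0.0076 0.0106 |y| 0.0462 0.0592
-0.03 414 x -0.0078 0.0104 |y| 0.0464 0.0583
-0.02 1 x 0.0016 0.0016 |y| 0.047 0.047
```

The wrist depth confirms it: the fingertips end at tool z = −20 mm. I'll allow for that offset everywhere, so tip height = TCP z + 20 mm. For the canister I need TCP z ≈ 0.0145.

Emit:
send_rows(increments="6.4 0 0 0 0 0 0; 6.4 0 0 0 0 0 0; 6.4 0 0 0 0 0 0; 6.4 0 0 0 0 0 0; 6.4 0 0 0 0 0 0; 6.4 0 0 1 0 0 0; 6.4 0 0 2 0 0 0; 6.4 0 0 2 0 0 0; 3 0 0 2 0 0 0; 3 0 0 2 0 0 0; 3 0 0 2 0 0 0; 3 0 0 2 0 0 0; 3 0 0 2 0 0 0; 3 0 0 2 0 0 0")

```text
time_s: 6.2
tcp_pos: [0.5361, 0.3304, 0.0148]
tcp_rot: [3.141, -0.001, 1.501]
force: [2.8, -0.0, 1.1]
gripper_width: 0.415
finger_force: 30.0
```

Gripped: opening 39 mm, 30 N. Now lift and weigh.

Emit:
send_rows(increments="3 0 0 -1 0 0 0; 3 0 0 -2 0 0 0; 3 0 0 -4 0 0 0; 3 0 0 -4 0 0 0; 3 0 0 -4 0 0 0; 3 0 0 -4 0 0 0")

```text
time_s: 6.7
tcp_pos: [0.5355, 0.3304, 0.0547]
tcp_rot: [3.141, -0.0, 1.501]
force: [-0.7, -0.3, -0.8]
gripper_width: 0.418
finger_force: 30.0
```

```bash
python3 f.py
```

```text
6.8 [0.53515971 0.33008444 0.05395499] 39.55349155869385 29.991731643676758 [[-0.73, -0.27, -0.79], [0.72, 0.21, -2.02], [-0.33, -0.4, -0.86]] [0.02716436 0.02170935 0.04082135]
```

Emit:
send_rows(increments="3 0 0 2 0 0 0; 3 0 0 3.5 0 0 0; 3 0 0 4 0 0 0; 3 0 0 4 0 0 0; 6.4 0 0 4 0 0 0; 6.4 0 0 4 0 0 0; 6.4 0 0 4 0 0 0; 6.4 0 0 4 0 0 0; 6.4 0 0 2 0 0 0; 6.4 0 0 -1 0 0 0; 6.4 0 4 -1.5 0 0 0; 6.4 0 8.3 -1.5 0 0 0; 6.4 0 8.3 -1 0 0 0; 6.4 0 8.3 2 0 0 0; 6.4 0 8.3 4 0 0 0; 6.4 0 8.3 4 0 0 0; 3 0 8.3 4 0 0 0; 3 0 8.3 4 0 0 0; 3 0 8.3 4 0 0 0; 3 0 8.3 4 0 0 0")

```text
time_s: 8.52
tcp_pos: [0.6194, 0.3251, 0.0161]
tcp_rot: [3.139, -0.001, 1.501]
force: [14.7, -1.8, 8.4]
gripper_width: 0.435
finger_force: 7.7
```

Emit:
send_rows(increments="3 0 0 0 0 0 0; 3 0 0 0 0 0 0; 3 0 0 -2 0 0 0; 3 0 0 -4 0 0 0; 3 0 0 -4 0 0 0; 3 0 0 -4 0 0 0; 3 0 0 -4 0 0 0")

```text
time_s: 9.1
tcp_pos: [0.6178, 0.3243, 0.0536]
tcp_rot: [-3.141, 0.0, 1.501]
force: [-0.3, -0.1, -3.4]
gripper_width: 0.418
finger_force: 30.0
```

```bash
python3 f.py
```

```text
9.2 [0.61756246 0.32412109 0.0530901 ] 39.18090641640805 29.992228746414185 [[-0.31, -0.08, -3.38], [0.24, -0.07, -3.82], [-0.01, -0.05, -4.4]] [ 0.02337337 -0.01403177  0.00412689]
```

The canister at the larger-x end (pixel (394,150)) reads about −3.8 N, so it is the full one. I'll carry it to the trough.

Emit:
send_rows(increments="3 -2 0 -4 0 0 0.5; 3 -6 -1 -7 0 0 1; 3 -45.4 -9.2 -7 0 0 2.6; 3 -45.4 -9.2 -7 0 0 2.6; 3 -45.4 -9.2 -7 0 0 2.6; 3 -45.4 -9.2 -7 0 0 2.6; 3 -45.4 -9.2 -7 0 0 2.6; 3 -45.4 -9.2 -7 0 0 2.6; 3 -45.4 -9.2 -7 0 0 2.6; 3 -45.4 -9.2 -7 0 0 2.6; 3 -45.4 -9.2 -7 0 0 2.6; 3 -45.4 -9.2 -7 0 0 2.6; 3 -45.4 -9.2 -6 0 0 2.6; 3 -45.4 -9.2 -4 0 0 2.6; 3 -45.4 -9.2 -2 0 0 2.6; 3 -45.4 -9.2 -2 0 0 2.6")

```text
time_s: 10.58
tcp_pos: [0.4925, -0.1217, 0.0711]
tcp_rot: [-3.136, 0.0, 1.455]
force: [-1.0, 0.9, -4.5]
gripper_width: 0.418
finger_force: 30.0
```

```bash
cat > boat.py <<'E'
from h import *
def measure(save=None):
    o=get_obs();K,T=cam("wrist"); im,D=snapshot("wrist"); P=cloud(K,T,D)
    if save: cv2.imwrite(save,im)
    print(o["time_s"],"tcp",o["tcp_pos"].round(4),"rot",np.degrees(o["tcp_rot"]).round(2),"F",o["force"].round(1))
    return P,D,T
if __name__=="__main__":
    P,D,T=measure("pics/w5.png")
    q=reg(P,.49,.56,.09,.17,.036,.05,D); print("butt",len(q),cv2.minAreaRect(q[:,:2].astype(np.float32)),q[:,2].max())
    q=reg(P,.49,.53,-.01,.08,.032,.05,D); print("handle",len(q),cv2.minAreaRect(q[:,:2].astype(np.float32)))
    # held can: points above z .05 
    o=get_obs(); q=reg(P,.47,.53,-.19,-.06,o["tcp_pos"][2]+.03,o["tcp_pos"][2]+.055,D); print("can",len(q),q.min(0),q.max(0))
E
python3 boat.py
```

```text
10.5833 tcp [ 0.4925 -0.1217  0.0711] rot [-1.797e+02  1.000e-02  8.338e+01] F [-1.   0.9 -4.5]Traceback (most recent call last):
  File "boat.py", line 9, in <module>
    q=reg(P,.49,.56,.09,.17,.036,.05,D); print("butt",len(q),cv2.minAreaRect(q[:,:2].astype(np.float32)),q[:,2].max())
                                                                                                         ~~~~~~~~~~^^
    return umr_maximum(a, axis, None, out, keepdims, initial, where)
ValueError: zero-size array to reduction operation maximum which has no identity
```

```bash
sed -i '/"butt"/d' boat.py; python3 boat.py; python3 - <<'E'
from h import *
n="side";K,T=cam(n);im,D=snapshot(n);P=cloud(K,T,D)
q=reg(P,.48,.56,.09,.17,.037,.06,D);print("butt side",len(q),q.mean(0),cv2.minAreaRect(q[:,:2].astype(np.float32)))
cv2.imwrite("pics/s5.png",im)
E
```

```text
10.6333 tcp [ 0.4933 -0.1217  0.0728] rot [-1.7977e+02  1.0000e-02  8.3390e+01] F [ 0.8 -1.6 -3.1]
handle 842 ((0.5086367130279541, 0.004637548699975014), (0.02912007085978985, 0.013903326354920864), 83.96858978271484)
can 11114 [ 0.47007961 -0.16667355  0.10399095] [ 0.52582748 -0.07927539  0.12897659]
butt side 5 [0.50623375 0.14186704 0.0440629 ] ((0.5062529444694519, 0.14194080233573914), (0.009844093583524227, 6.853236118331552e-05), 75.85090637207031)
```

Emit:
send_rows(increments="3 0 0 2 0 0 0; 3 0 0 4 0 0 0; 3 0 0 5.5 0 0 0; 3 0 0 6.3 0 0 0; 3 0 0 6.6 0 0 0; 3 0 0 6.6 0 0 0; 3 0 0 6.6 0 0 0")

```text
time_s: 11.32
tcp_pos: [0.4956, -0.122, 0.0093]
tcp_rot: [3.141, -0.0, 1.456]
force: [-0.1, -0.3, -3.4]
gripper_width: 0.417
finger_force: 30.0
```

Emit:
send_rows(increments="3 0 -0.1 0.2 0 0 0; 3 0 -0.1 0.4 0 0 0; 3 0 -0.1 0.5 0 0 0; 3 0 -0.1 0.5 0 0 0; 3 0 -0.1 0.5 0 0 0")

```text
time_s: 11.73
tcp_pos: [0.494, -0.1219, 0.0035]
tcp_rot: [3.142, -0.0, 1.455]
force: [0.7, -0.1, -3.6]
gripper_width: 0.417
finger_force: 30.0
```

Emit:
send_rows(increments="3 0 0 0.1 0 0 0; 3 0 0 0.2 0 0 0; 3 0 0 0.2 0 0 0; 4.4 0 0 0.2 0 0 0; 5 0 0 0.2 0 0 0; 6.4 0 0 0.2 0 0 0; 6.4 0 0 0.2 0 0 0; 6.4 0 0 0.2 0 0 0; 6.4 0 0 -1 0 0 0; 6.4 0 0 -4 0 0 0; 6.4 0 0 -8 0 0 0; 6.4 0 0 -8 0 0 0")

```text
time_s: 12.73
tcp_pos: [0.497, -0.1225, 0.0891]
tcp_rot: [3.134, -0.0, 1.455]
force: [1.7, -0.5, 1.1]
gripper_width: 0.682
finger_force: 0.0
```

```bash
python3 - <<'E'
from h import *
from boat import measure
P,D,T=measure()
q=reg(P,.45,.54,-.18,-.06,.033,.06,D); r=cv2.minAreaRect(q[:,:2].astype(np.float32)); print("can",len(q),r,np.percentile(q[:,2],99))
q=reg(P,.49,.53,-.02,.08,.033,.05,D); print("handle",len(q),cv2.minAreaRect(q[:,:2].astype(np.float32)))
im,D=snapshot("side"); P=cloud(*cam("side"),D)
q=reg(P,.45,.54,-.18,-.06,.033,.06,D); r=cv2.minAreaRect(q[:,:2].astype(np.float32)); print("can side",len(q),r,np.percentile(q[:,2],99))
q=reg(P,.48,.56,.07,.18,.037,.06,D);print("butt side",len(q),q.mean(0),cv2.minAreaRect(q[:,:2].astype(np.float32)))
E
```

```text
12.7333 tcp [ 0.497  -0.1225  0.0891] rot [ 1.7959e+02 -1.0000e-02  8.3360e+01] F [ 1.7 -0.5  1.1]
can 4932 ((0.4956255853176117, -0.11462880671024323), (0.1007564589381218, 0.03840074688196182), 84.08216857910156) 0.04735763352286304
handle 821 ((0.5083644390106201, 0.0017992369830608368), (0.042535316199064255, 0.014030956663191319), 83.62592315673828)
can side 614 ((0.49448198080062866, -0.11889408528804779), (0.11876942962408066, 0.03877256065607071), 84.08061981201172) 0.05026967681242071
butt side 4 [0.50679014 0.14423951 0.04369736] ((0.5069197416305542, 0.14474262297153473), (0.012750128284096718, 4.6301163820317015e-05), 76.6062240600586)
```

The canister lies in the trough: its top is at 47 mm, as it should be. Now the handle.

Emit:
send_rows(increments="5 4 0 0 0 0 0; 5 8 0 0 0 0 0; 5 12 0 0 0 0 0; 5 15.1 -0.05 0 0 0 0; 5 15.1 -0.05 0 0 0 0; 5 15.1 -0.05 3 0 0 0; 5 15.1 -0.05 5 0 0 0; 5 15.1 -0.05 5 0 0 0; 5 15.1 -0.05 5 0 0 0")

```text
time_s: 13.58
tcp_pos: [0.5095, 0.0279, 0.0322]
tcp_rot: [-3.138, 0.001, 1.455]
force: [0.4, -1.0, -0.4]
gripper_width: 0.535
finger_force: 0.0
```

Emit:
send_rows(increments="5 0 0.15 1.5 0 0 0; 5 0 0.15 3 0 0 0; 5 0 0.15 3.8 0 0 0; 5 0 0.15 4 0 0 0; 5 0 0.15 4 0 0 0; 5 0 0.15 4 0 0 0")

```text
time_s: 14.08
tcp_pos: [0.5127, 0.028, -0.0059]
tcp_rot: [3.141, -0.0, 1.455]
force: [0.2, 0.1, 0.6]
gripper_width: 0.531
finger_force: 0.0
```

Emit:
send_rows(increments="5 0 -0.1 0.3 0 0 0; 0.5 0 -0.1 0.4 0 0 0; 0.5 0 -0.1 0.4 0 0 0; 0.5 0 -0.1 0.4 0 0 0; 0.5 0 -0.1 0.4 0 0 0; 0.5 0 -0.1 0.4 0 0 0; 0.5 0 -0.1 0.4 0 0 0; 0.5 0 -0.1 0.4 0 0 0; 0.5 0 -0.1 0.4 0 0 0; 0.5 0 -0.1 0.4 0 0 0")

```text
time_s: 14.92
tcp_pos: [0.5115, 0.0281, -0.0106]
tcp_rot: [3.141, -0.0, 1.456]
force: [1.2, 1.1, 1.5]
gripper_width: 0.146
finger_force: 30.0
```

```bash
cat > pitch.py <<'E'
from h import *
# held boat seen in tool frame: ridge of can/trough versus tool x (boat x runs along -tool x)
Tc=np.array(get_calibration("wrist")["tool_from_camera"]); K=np.array(get_calibration("wrist")["K"])
o=get_obs(); im,D=snapshot("wrist"); P=cloud(K,Tc,D)
q=P[(D>0)&(abs(P[...,1])<.03)&(P[...,0]<-.105)&(P[...,0]>-.2)&(P[...,2]<.015)&(P[...,2]>-.1)]
xs,zs,ys=[],[],[]
for x0 in np.arange(-.19,-.115,.005):
    s=q[(q[:,0]>x0)&(q[:,0]<x0+.005)]
    if len(s)>15: xs.append(x0+.0025); zs.append(np.percentile(s[:,2],5)); ys.append((np.percentile(s[:,1],2)+np.percentile(s[:,1],98))/2)
if len(xs)>3:
    a=np.polyfit(xs,zs,1); b=np.polyfit(xs,ys,1)
    print("nose-up slope deg %.2f z@-.15 %.4f  yaw deg %.2f y@-.15 %.4f  n %d x %.3f..%.3f"%(np.degrees(np.arctan(a[0])),np.polyval(a,-.15),np.degrees(np.arctan(b[0])),np.polyval(b,-.15),len(q),min(xs),max(xs)))
print(o["time_s"],o["tcp_pos"].round(4),np.degrees(o["tcp_rot"]).round(2),"F",o["force"].round(1),"M",o["ft_torque"].round(3),"grip",(o["gripper_width"]*94).round(1))
E
python3 pitch.py
```

```text
Traceback (most recent call last):
  File "pitch.py", line 13, in <module>
    print(o["time_s"],o["tcp_pos"].round(4),np.degrees(o["tcp_rot"]).round(2),"F",o["force"].round(1),"M",o["ft_torque"].round(3),"grip",(o["gripper_width"]*94).round(1))
                                                                                                                                         ^^^^^^^^^^^^^^^^^^^^^^^^^^^^^
AttributeError: 'float' object has no attribute 'round'
```

Emit:
send_rows(increments="0.5 0 0 -1 0 0 0; 0.5 0 0 -2 0 0 0; 0.5 0 0 -3 0 0 0; 0.5 0 0 -4 0 0 0; 0.5 0 0 -4 0 0 0; 0.5 0 0 -4 0 0 0")

```text
time_s: 15.47
tcp_pos: [0.5118, 0.0283, 0.0303]
tcp_rot: [3.14, -0.001, 1.456]
force: [-0.4, 0.3, -8.3]
gripper_width: 0.147
finger_force: 30.0
```

```bash
python3 pitch.py
```

```text
Traceback (most recent call last):
  File "pitch.py", line 13, in <module>
    print(o["time_s"],o["tcp_pos"].round(4),np.degrees(o["tcp_rot"]).round(2),"F",o["force"].round(1),"M",o["ft_torque"].round(3),"grip",(o["gripper_width"]*94).round(1))
                                                                                                                                         ^^^^^^^^^^^^^^^^^^^^^^^^^^^^^
AttributeError: 'float' object has no attribute 'round'
```

```bash
cat > pitch.py <<'E'
from h import *
import sys
# held boat seen by the side camera, in tool frame: ridge versus tool x (boat x runs along -tool x)
o=get_obs(); K,T=cam("side"); im,D=snapshot("side"); P=cloud(K,T,D)
Rt=R.from_euler('xyz',o["tcp_rot"]).as_matrix(); P=(P-o["tcp_pos"])@Rt
def ridge(x0,x1,nm,zmax=0.0):
    q=P[(D>0)&(abs(P[...,1])<.03)&(P[...,0]<x1)&(P[...,0]>x0)&(P[...,2]<zmax)&(P[...,2]>-.1)]
    if len(q)<30: print(nm,"few",len(q)); return
    h=np.percentile(q[:,2],2); t=q[q[:,2]<h+.006]; a=np.polyfit(t[:,0],t[:,2],1); b=np.polyfit(t[:,0],t[:,1],1)
    print(nm,len(t),"nose-down deg %.2f  z mid %.4f  y mid %.4f"%(-np.degrees(np.arctan(a[0])),np.polyval(a,(x0+x1)/2),np.polyval(b,(x0+x1)/2)))
ridge(-.195,-.115,"can"); ridge(.07,.125,"butt",0.01)
print(o["time_s"],o["tcp_pos"].round(4),np.degrees(o["tcp_rot"]).round(2),"F",o["force"].round(1),"M",o["ft_torque"].round(3),"grip %.1f"%(o["gripper_width"]*94))
if len(sys.argv)>1: cv2.imwrite(sys.argv[1],im)
E
python3 pitch.py pics/s6.png
```

```text
can 347 nose-down deg 1.91  z mid -0.0524  y mid -0.0006
butt 12 nose-down deg 22.69  z mid -0.0627  y mid 0.0193
15.5167 [0.5113 0.0282 0.0296] [ 1.7997e+02 -1.0000e-02  8.3400e+01] F [-0.2  0.4 -8.8] M [ 0.265 -0.061  0.084] grip 13.7
```

Emit:
send_rows(increments="0.5 0 0 -2 0 0 0; 0.5 0 1 -4 0 -0.7 1; 0.5 -0.5 4 -5 0 -1.4 2; 0.5 -1 7 -5 0 -2 3; 0.5 -1.5 10 -5 0 -2 3; 0.5 -2 13 -5 0 -2 3; 0.5 -2 14 -5 0 -2 3; 0.5 -2 14 -5 0 -2 3; 0.5 -2 14 -5 0 -2 3; 0.5 -2 14 -5 0 -2 3; 0.5 -2 14 -5 0 -2 3")

```text
time_s: 16.48
tcp_pos: [0.6469, -0.0076, 0.0789]
tcp_rot: [-3.141, 0.035, 1.403]
force: [2.1, -1.2, -11.0]
gripper_width: 0.146
finger_force: 30.0
```

```bash
python3 pitch.py pics/s7.png; python3 - <<'E'
from h import *
# boat axis in world from scene & side: can ridge + slot re-check from wrist camera
im,D=snapshot("scene");K,T=cam("scene");P=cloud(K,T,D);cv2.imwrite("pics/sc7.png",im)
q=reg(P,.56,.70,-.26,-.10,.08,.15,D); q=q[q[:,2]>np.percentile(q[:,2],98)-.006]
a=np.polyfit(q[:,1],q[:,0],1);b=np.polyfit(q[:,1],q[:,2],1);print("scene ridge n",len(q),"y",q[:,1].min().round(3),q[:,1].max().round(3),"x at y=-.16",np.polyval(a,-.16),"dirdeg",np.degrees(np.arctan(a[0])),"z",np.polyval(b,-.16),"slope(nose down +)",np.degrees(np.arctan(b[0])))
im,D=snapshot("side");K,T=cam("side");P=cloud(K,T,D)
q=reg(P,.56,.70,-.26,-.10,.08,.15,D); q=q[q[:,2]>np.percentile(q[:,2],98)-.006]
a=np.polyfit(q[:,1],q[:,0],1);b=np.polyfit(q[:,1],q[:,2],1);print("side ridge n",len(q),"y",q[:,1].min().round(3),q[:,1].max().round(3),"x at y=-.16",np.polyval(a,-.16),"dirdeg",np.degrees(np.arctan(a[0])),"z",np.polyval(b,-.16),"slope(nose down +)",np.degrees(np.arctan(b[0])))
E
```

```text
can 172 nose-down deg 5.00  z mid -0.0368  y mid -0.0011
butt 16 nose-down deg 1.04  z mid -0.0672  y mid -0.0160
16.4833 [ 0.6469 -0.0076  0.0789] [-179.97    2.01   80.41] F [  2.1  -1.2 -11. ] M [ 0.311 -0.525 -0.213] grip 13.7
scene ridge n 167 y -0.26 -0.115 x at y=-.16 0.6304071480040534 dirdeg 2.287710376556651 z 0.12030269537012526 slope(nose down +) -0.5369170460971806
side ridge n 190 y -0.165 -0.116 x at y=-.16 0.6237213232651276 dirdeg 5.957995801592493 z 0.11836281328847259 slope(nose down +) 4.691155264525728
```

```bash
cat > bp.py <<'E'
from h import *
import sys
# boat pose from scene camera, in axes of the tool's horizontal heading: s forward (boat x) from TCP, w left, z world
def bp(verbose=True):
    o=get_obs(); im,D=snapshot("scene");K,T=cam("scene");P=cloud(K,T,D)
    h=R.from_euler('xyz',o["tcp_rot"]).as_matrix()[:2,0]; f=-h/np.linalg.norm(h); l=np.array([-f[1],f[0]])
    d=P[...,:2]-o["tcp_pos"][:2]; S=d@f; Wd=d@l; Z=P[...,2]-o["tcp_pos"][2]
    ok=(D>0)&(abs(Wd)<.03)&(Z>-.03)&(Z<.09)
    for s0 in list(np.arange(-.13,-.06,.01))+list(np.arange(.10,.215,.01)):
        k=ok&(S>s0)&(S<s0+.01)
        if k.sum()>4:
            z=Z[k];w=Wd[k];top=np.percentile(z,95); t=w[z>top-.004]
            print("s %.3f n %d top %.4f w@top %.4f  w %.3f..%.3f zmin %.3f"%(s0+.005,k.sum(),top,np.median(t),w.min(),w.max(),z.min()))
    print(o["time_s"],o["tcp_pos"].round(4),np.degrees(o["tcp_rot"]).round(2),"F",o["force"].round(1),"M",o["ft_torque"].round(3)); return im
if __name__=="__main__":
    im=bp()
    if len(sys.argv)>1: cv2.imwrite(sys.argv[1],im)
E
python3 bp.py
```

```text
s -0.125 n 24 top 0.0683 w@top 0.0027  w -0.016..0.019 zmin 0.029
s -0.115 n 92 top 0.0702 w@top -0.0011  w -0.016..0.020 zmin 0.025
s -0.105 n 90 top 0.0698 w@top 0.0014  w -0.018..0.021 zmin 0.025
s -0.095 n 95 top 0.0678 w@top 0.0012  w -0.017..0.020 zmin 0.023
s -0.085 n 86 top 0.0663 w@top 0.0085  w -0.010..0.020 zmin 0.022
s 0.105 n 54 top 0.0405 w@top 0.0016  w -0.022..0.023 zmin 0.001
s 0.115 n 99 top 0.0448 w@top -0.0010  w -0.018..0.024 zmin 0.003
s 0.125 n 95 top 0.0423 w@top -0.0004  w -0.015..0.023 zmin 0.003
s 0.135 n 100 top 0.0416 w@top -0.0004  w -0.018..0.023 zmin -0.001
s 0.145 n 97 top 0.0400 w@top -0.0025  w -0.018..0.025 zmin -0.003
s 0.155 n 98 top 0.0385 w@top -0.0011  w -0.016..0.024 zmin -0.003
s 0.165 n 98 top 0.0370 w@top -0.0030  w -0.015..0.023 zmin -0.006
s 0.175 n 97 top 0.0366 w@top -0.0021  w -0.019..0.023 zmin -0.005
s 0.185 n 114 top 0.0355 w@top -0.0004  w -0.022..0.023 zmin -0.010
s 0.195 n 73 top 0.0306 w@top 0.0013  w -0.025..0.023 zmin -0.013
16.6333 [ 0.6477 -0.0076  0.0795] [179.95   1.99  80.41] F [-1.4  0.4 -7.2] M [ 0.482  0.16  -0.158]
```

The scene data show the boat about 7.6° nose-down, so the handle is slipping in the 30 N grip. I'll check whether it is still creeping.

```bash
cat > tilt.py <<'E'
from h import *
def tilt(goff=.008):
    o=get_obs(); im,D=snapshot("scene");K,T=cam("scene");P=cloud(K,T,D)
    h=R.from_euler('xyz',o["tcp_rot"]).as_matrix()[:2,0]; f=-h/np.linalg.norm(h); l=np.array([-f[1],f[0]])
    d=P[...,:2]-o["tcp_pos"][:2]; S=d@f; Wd=d@l; Z=P[...,2]-o["tcp_pos"][2]
    ok=(D>0)&(abs(Wd)<.03)&(Z>-.03)&(Z<.1)
    g=lambda a,b:np.mean([np.percentile(Z[ok&(S>s)&(S<s+.01)],95) for s in np.arange(a,b,.01)])
    B=g(-.11-goff,-.08-goff); C=g(.13-goff,.19-goff)
    print("t %.2f nose-down %.2f deg  butt %.4f can %.4f tcp %s pitch %.2f F %s M %s"%(o["time_s"],np.degrees(np.arctan2(B+.003-C,.255)),B,C,o["tcp_pos"].round(4),np.degrees(o["tcp_rot"][1]),o["force"].round(1),o["ft_torque"].round(2)))
if __name__=="__main__":
    import sys
    for i in range(int(sys.argv[1]) if len(sys.argv)>1 else 1): tilt()
E
python3 tilt.py 5
```

```text
t 16.68 nose-down 7.39 deg  butt 0.0690 can 0.0389 tcp [ 0.6477 -0.0076  0.0795] pitch 1.99 F [-1.7 -0.1 -7.6] M [ 0.29  0.11 -0.03]
t 16.73 nose-down 7.63 deg  butt 0.0693 can 0.0382 tcp [ 0.6479 -0.0077  0.0795] pitch 1.99 F [ 1.2  0.  -7.7] M [ 0.29 -0.24  0.31]
t 16.78 nose-down 7.74 deg  butt 0.0695 can 0.0378 tcp [ 0.648  -0.0077  0.0796] pitch 1.99 F [ 1.8  0.2 -7.7] M [ 0.33 -0.23 -0.19]
t 16.83 nose-down 7.68 deg  butt 0.0695 can 0.0381 tcp [ 0.6479 -0.0077  0.0795] pitch 1.99 F [-1.2 -0.3 -8.2] M [0.45 0.09 0.01]
t 16.88 nose-down 7.49 deg  butt 0.0688 can 0.0383 tcp [ 0.648  -0.0078  0.0795] pitch 1.99 F [ 0.4 -0.  -7.8] M [ 0.36 -0.16  0.13]
```

The slip happened only under acceleration and the boat is steady now. I'll level it with slow tool pitch and keep all further moves gentle.

Emit:
send_rows(increments="0.5 0 0 0 0 -0.3 0; 0.5 0 0 0 0 -0.8 0; 0.5 0 0 0 0 -1.4 0; 0.5 0 0 0 0 -2.1 0; 0.5 0 0 0 0 -2.9 0; 0.5 0 0 0 0 -3.7 0; 0.5 0 0 0 0 -4.5 0; 0.5 0 0 0 0 -5.3 0; 0.5 0 0 0 0 -6 0; 0.5 0 0 0 0 -6.7 0; 0.5 0 0 0 0 -7.2 0; 0.5 0 0 0 0 -7.5 0; 0.5 0 0 0 0 -7.6 0; 0.5 0 0 0 0 -7.6 0")

```text
time_s: 18.1
tcp_pos: [0.648, -0.0077, 0.0793]
tcp_rot: [3.141, 0.168, 1.403]
force: [-0.6, 0.2, -8.1]
gripper_width: 0.148
finger_force: 30.0
```

```bash
python3 tilt.py 1; python3 bp.py pics/sc8.png
```

```text
t 18.10 nose-down -0.23 deg  butt 0.0539 can 0.0579 tcp [ 0.648  -0.0077  0.0793] pitch 9.60 F [-0.6  0.2 -8.1] M [ 0.84 -0.16  0.03]
s -0.125 n 75 top 0.0551 w@top -0.0003  w -0.017..0.019 zmin 0.010
s -0.115 n 91 top 0.0550 w@top 0.0028  w -0.018..0.020 zmin 0.010
s -0.105 n 62 top 0.0541 w@top 0.0117  w -0.001..0.020 zmin 0.012
s -0.095 n 76 top 0.0525 w@top 0.0148  w -0.004..0.020 zmin 0.011
s -0.085 n 9 top 0.0427 w@top 0.0198  w -0.008..0.020 zmin 0.015
s 0.105 n 70 top 0.0565 w@top 0.0030  w -0.011..0.023 zmin 0.020
s 0.115 n 91 top 0.0582 w@top 0.0021  w -0.014..0.024 zmin 0.018
s 0.125 n 94 top 0.0577 w@top 0.0033  w -0.014..0.023 zmin 0.018
s 0.135 n 93 top 0.0581 w@top 0.0013  w -0.012..0.022 zmin 0.020
s 0.145 n 92 top 0.0575 w@top 0.0028  w -0.017..0.023 zmin 0.019
s 0.155 n 98 top 0.0578 w@top 0.0029  w -0.013..0.023 zmin 0.017
s 0.165 n 95 top 0.0574 w@top 0.0025  w -0.013..0.024 zmin 0.019
s 0.175 n 97 top 0.0579 w@top 0.0009  w -0.013..0.022 zmin 0.019
s 0.185 n 113 top 0.0567 w@top 0.0014  w -0.023..0.024 zmin 0.014
s 0.195 n 64 top 0.0428 w@top 0.0014  w -0.022..0.022 zmin 0.012
18.15 [ 0.6481 -0.0079  0.0794] [179.95   9.6   80.38] F [ 0.1  0.1 -7.6] M [ 0.69  -0.125 -0.007]
```

Level now: the canister ridge is flat and the rod is at about 117 mm. The lateral offset to the slot axis is about 1 mm, which I'll correct. Now a slow advance until the nose is just inside.

Emit:
send_rows(increments="0.5 -0.3 0.1 -0.05 0 0 0; 0.5 -0.8 0.1 0.03 0 0 0; 0.5 -1.5 0.1 0.15 0 0 0; 0.5 -2.2 0.1 0.27 0 0 0; 0.5 -2.9 0.1 0.39 0 0 0; 0.5 -3.4 0.1 0.48 0 0 0; 0.5 -3.7 0.1 0.53 0 0 0; 0.5 -3.8 0.1 0.54 0 0 0; 0.5 -3.8 0.1 0.54 0 0 0")

```text
time_s: 18.95
tcp_pos: [0.6426, -0.0461, 0.0804]
tcp_rot: [3.141, 0.167, 1.403]
force: [0.4, 0.9, -7.1]
gripper_width: 0.146
finger_force: 30.0
```

```bash
python3 tilt.py 1; python3 bp.py pics/sc9.png | tail -12; python3 - <<'E'
from h import *
# relation to slot
S=np.array([.6086,-.2489]);f=np.array([-.1668,-.9860]);l=np.array([.9860,-.1668])
o=get_obs();d=S-o["tcp_pos"][:2];print("along",d@f,"lat (boat should go +left)",d@l)
a=cv2.imread("pics/sc9.png")[150:330,120:320]; im,_=snapshot("side"); b=im[150:400,330:540]
cv2.imwrite("pics/c9.png",cv2.hconcat([cv2.resize(a,(444,400),interpolation=2),cv2.resize(b,(336,400),interpolation=2)]))
E
```

```text
t 18.95 nose-down -0.11 deg  butt 0.0546 can 0.0581 tcp [ 0.6426 -0.0461  0.0804] pitch 9.60 F [ 0.4  0.9 -7.1] M [ 0.74 -0.1  -0.01]
s -0.085 n 12 top 0.0475 w@top 0.0149  w -0.000..0.016 zmin 0.015
s 0.105 n 73 top 0.0581 w@top 0.0029  w -0.014..0.025 zmin 0.019
s 0.115 n 96 top 0.0580 w@top 0.0026  w -0.011..0.022 zmin 0.018
s 0.125 n 94 top 0.0573 w@top 0.0023  w -0.013..0.024 zmin 0.018
s 0.135 n 95 top 0.0581 w@top 0.0023  w -0.014..0.025 zmin 0.019
s 0.145 n 99 top 0.0577 w@top 0.0030  w -0.014..0.023 zmin 0.018
s 0.155 n 97 top 0.0573 w@top 0.0029  w -0.014..0.022 zmin 0.020
s 0.165 n 101 top 0.0591 w@top 0.0023  w -0.014..0.023 zmin 0.019
s 0.175 n 95 top 0.0581 w@top 0.0013  w -0.012..0.025 zmin 0.018
s 0.185 n 107 top 0.0571 w@top 0.0033  w -0.025..0.024 zmin 0.014
s 0.195 n 48 top 0.0421 w@top -0.0024  w -0.020..0.024 zmin 0.012
19.0 [ 0.6427 -0.0456  0.0804] [179.95   9.59  80.39] F [-0.3  0.8 -8.3] M [ 0.803 -0.102  0.026]
along 0.2063679319594192 lat (boat should go +left) 0.0003232552818958787
```

View pics/c9.png

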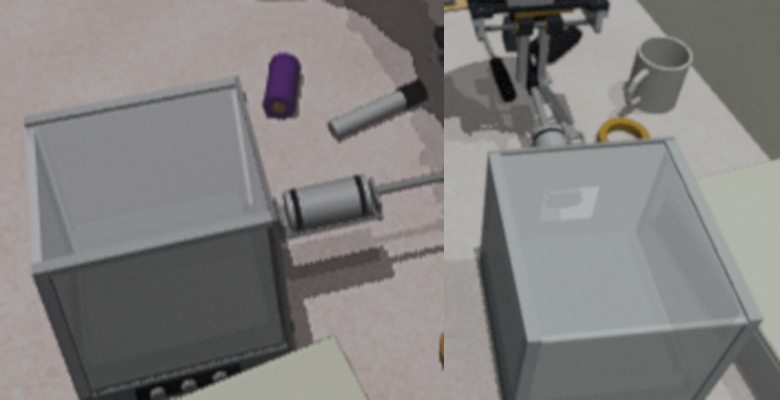

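The nose sits about 8 mm before the slot, level and centred: scene crop at (290,205), and seen through the slot in the side crop at (565,205). I'll go on in.

Emit:
send_rows(increments="0.5 -0.3 0 0.05 0 0 0; 0.5 -0.8 0 0.14 0 0 0; 0.5 -1.5 0 0.25 0 0 0; 0.5 -2.4 0 0.41 0 0 0; 0.5 -3.3 0 0.56 0 0 0; 0.5 -4.2 0 0.71 0 0 0; 0.5 -5.1 0 0.86 0 0 0; 0.5 -5.9 0 1 0 0 0; 0.5 -6.5 0 1.1 0 0 0; 0.5 -6.9 0 1.17 0 0 0; 0.5 -7 0 1.18 0 0 0; 0.5 -7 0 1.18 0 0 0")

```text
time_s: 20.1
tcp_pos: [0.6308, -0.116, 0.0805]
tcp_rot: [3.141, 0.167, 1.403]
force: [0.5, 0.1, -7.6]
gripper_width: 0.145
finger_force: 30.0
```

```bash
cat > al.py <<'E'
from h import *
S=np.array([.6086,-.2489]);f=np.array([-.1668,-.9860]);l=np.array([.9860,-.1668])
o=get_obs();d=S-o["tcp_pos"][:2];print("along",(d@f).round(4),"lat",(d@l).round(4),"z",o["tcp_pos"][2].round(4),np.degrees(o["tcp_rot"]).round(2),o["force"].round(1),"q",o["joint_pos"].round(2))
E
python3 al.py; python3 bp.py
```

```text
along 0.1348 lat 0.0003 z 0.0805 [179.95   9.59  80.38] [ 0.5  0.1 -7.6] q [-0.15  0.49  0.17  1.78  0.11  0.91 -0.23]
s -0.125 n 87 top 0.0551 w@top 0.0015  w -0.018..0.020 zmin 0.013
s -0.115 n 93 top 0.0550 w@top 0.0024  w -0.021..0.019 zmin 0.010
s -0.105 n 95 top 0.0556 w@top 0.0001  w -0.017..0.020 zmin 0.011
s -0.095 n 110 top 0.0536 w@top 0.0063  w -0.014..0.020 zmin 0.010
s -0.085 n 15 top 0.0433 w@top 0.0015  w -0.011..0.015 zmin 0.017
s 0.105 n 81 top 0.0572 w@top 0.0021  w -0.012..0.023 zmin 0.019
s 0.115 n 98 top 0.0579 w@top 0.0028  w -0.016..0.023 zmin 0.019
s 0.125 n 62 top 0.0582 w@top 0.0014  w -0.011..0.025 zmin 0.018
20.1 [ 0.6308 -0.116   0.0805] [179.95   9.59  80.38] F [ 0.5  0.1 -7.6] M [ 0.72  -0.115  0.036]
```

Emit:
send_rows(increments="0.5 -0.3 0 0.05 0 0 0; 0.5 -0.8 0 0.14 0 0 0; 0.5 -1.5 0 0.25 0 0 0; 0.5 -2.4 0 0.41 0 0 0; 0.5 -3.3 0 0.56 0 0 0; 0.5 -4.2 0 0.71 0 0 0; 0.5 -5.1 0 0.86 0 0 0; 0.5 -6 0 1.01 0 0 0; 0.5 -6.9 0 1.17 0 0 0; 0.5 -7.6 0 1.28 0 0 0; 0.5 -8 0 1.35 0 0 0; 0.5 -8.2 0 1.38 0 0 0; 0.5 -8.2 0 1.38 0 0 0")

```text
time_s: 21.23
tcp_pos: [0.6168, -0.1982, 0.0805]
tcp_rot: [3.141, 0.168, 1.403]
force: [-0.5, -0.1, -7.5]
gripper_width: 0.151
finger_force: 30.0
```

```bash
python3 al.py; python3 - <<'E'
from h import *
# rolling about rod: rod axis in tool frame, pivot = rod point above TCP. print rows for roll angles both signs
o=get_obs(); Rt=R.from_euler('xyz',o["tcp_rot"]).as_matrix()
f=np.array([-.1668,-.9860,0]); ft=Rt.T@f; print("rod dir in tool",ft.round(4))
zr=.118; p0=o["tcp_pos"]; 
# rod point: on tool axis at z_tool=-h with world z=.118
h=(zr-p0[2])/(-Rt[2,2]); piv=np.array([0,0,-h]); print("h",h)
for a in (8,16,24,32,40,48,52):
    rv=R.from_rotvec(ft*np.radians(a)); sh=piv-rv.apply(piv); print(a,(sh*100).round(2),(ft*a).round(2), "neg",((piv-rv.inv().apply(piv))*100).round(2))
E
```

```text
along 0.0514 lat 0.0003 z 0.0805 [179.95   9.6   80.36] [-0.5 -0.1 -7.5] q [-0.03  0.49  0.19  1.79  0.1   0.88 -0.1 ]
rod dir in tool [-9.860e-01  5.000e-04  1.668e-01]
h 0.03803585108586543
8 [-0.01  0.52 -0.04] [-7.89  0.    1.33] neg [-0.01 -0.52 -0.04]
16 [-0.02  1.03 -0.14] [-1.578e+01  1.000e-02  2.670e+00] neg [-0.02 -1.03 -0.14]
24 [-0.05  1.53 -0.32] [-2.366e+01  1.000e-02  4.000e+00] neg [-0.05 -1.53 -0.32]
32 [-0.09  1.99 -0.56] [-3.155e+01  2.000e-02  5.340e+00] neg [-0.1  -1.99 -0.56]
40 [-0.15  2.41 -0.87] [-3.944e+01  2.000e-02  6.670e+00] neg [-0.15 -2.41 -0.87]
48 [-0.21  2.79 -1.22] [-4.733e+01  2.000e-02  8.000e+00] neg [-0.21 -2.79 -1.22]
52 [-0.24  2.96 -1.42] [-5.127e+01  2.000e-02  8.670e+00] neg [-0.24 -2.96 -1.42]
```

```bash
python3 - <<'E'
from h import *
for n in ["scene","side"]:
    d=np.load(f"{n}0.npz");P=cloud(d["K"],d["T"],d["D"]);D=d["D"]
    for nm,b in dict(plus=(.70,1.0,-.32,.05,.03,.4),minus=(.25,.56,-.23,-.02,.03,.4)).items():
        q=reg(P,*b,D)
        if len(q): 
            H,xe,ye=np.histogram2d(q[:,0],q[:,1],bins=[6,6]); print(n,nm,len(q),q.min(0).round(3),q.max(0).round(3));
            for i in range(6): print(xe[i].round(2),[ "%d/%.2f"%(H[i,j], q[(q[:,0]>=xe[i])&(q[:,0]<=xe[i+1])&(q[:,1]>=ye[j])&(q[:,1]<=ye[j+1])][:,2].max() if H[i,j] else 0) for j in range(6)])
            print(ye.round(2))
E
```

```text
scene plus 7575 [ 0.7  -0.32  0.03] [0.953 0.036 0.4  ]
0.7 ['284/0.22', '0/0.00', '0/0.00', '0/0.00', '106/0.40', '572/0.40']
0.74 ['459/0.09', '165/0.09', '0/0.00', '0/0.00', '163/0.35', '523/0.35']
0.78 ['571/0.09', '211/0.09', '0/0.00', '0/0.00', '108/0.09', '0/0.00']
0.83 ['616/0.09', '232/0.09', '0/0.00', '0/0.00', '185/0.10', '506/0.10']
0.87 ['672/0.09', '256/0.09', '0/0.00', '0/0.00', '520/0.10', '248/0.10']
0.91 ['815/0.09', '363/0.09', '0/0.00', '0/0.00', '0/0.00', '0/0.00']
[-0.32 -0.26 -0.2  -0.14 -0.08 -0.02  0.04]
scene minus 352 [ 0.28  -0.176  0.03 ] [ 0.519 -0.02   0.046]
0.28 ['0/0.00', '43/0.05', '58/0.05', '0/0.00', '0/0.00', '0/0.00']
0.32 ['33/0.04', '89/0.04', '17/0.04', '0/0.00', '0/0.00', '0/0.00']
0.36 ['6/0.04', '23/0.04', '0/0.00', '0/0.00', '0/0.00', '0/0.00']
0.4 ['0/0.00', '0/0.00', '0/0.00', '0/0.00', '1/0.03', '0/0.00']
0.44 ['1/0.03', '0/0.00', '0/0.00', '0/0.00', '0/0.00', '0/0.00']
0.48 ['12/0.03', '0/0.00', '0/0.00', '12/0.04', '29/0.04', '28/0.04']
[-0.18 -0.15 -0.12 -0.1  -0.07 -0.05 -0.02]
side plus 5402 [ 0.7  -0.32  0.03] [0.952 0.033 0.4  ]
[... 289 characters left out ...]
.87 ['514/0.09', '169/0.09', '0/0.00', '0/0.00', '172/0.10', '414/0.10']
0.91 ['484/0.09', '159/0.09', '0/0.00', '0/0.00', '0/0.00', '0/0.00']
[-0.32 -0.26 -0.2  -0.14 -0.08 -0.03  0.03]
side minus 753 [ 0.279 -0.179  0.03 ] [ 0.518 -0.021  0.044]
0.28 ['0/0.00', '176/0.04', '102/0.04', '0/0.00', '0/0.00', '0/0.00']
0.32 ['108/0.04', '186/0.04', '14/0.04', '0/0.00', '0/0.00', '0/0.00']
0.36 ['2/0.04', '21/0.04', '0/0.00', '0/0.00', '0/0.00', '0/0.00']
0.4 ['0/0.00', '0/0.00', '0/0.00', '1/0.03', '0/0.00', '0/0.00']
0.44 ['8/0.03', '0/0.00', '0/0.00', '0/0.00', '0/0.00', '0/0.00']
0.48 ['27/0.03', '0/0.00', '0/0.00', '27/0.04', '44/0.04', '37/0.04']
[-0.18 -0.15 -0.13 -0.1  -0.07 -0.05 -0.02]
```

The boat is in place: force steady at −7.5 N and lateral error 0.3 mm. I'll roll about the rod with the gripper top leaning to +x, first to 28°.

Emit:
send_rows(increments="0.5 0 -0.13 0 2 0 -0.3; 0.5 0 -0.26 -0.01 3.9 0 -0.7; 0.5 -0.01 -0.52 -0.04 7.9 0 -1.3; 0.5 -0.01 -0.78 -0.08 11.8 0 -2; 0.5 -0.02 -1.03 -0.14 15.8 0 -2.7; 0.5 -0.04 -1.28 -0.22 19.7 0 -3.3; 0.5 -0.05 -1.53 -0.32 23.7 0 -4; 0.5 -0.07 -1.76 -0.43 27.6 0 -4.7; 0.5 -0.07 -1.76 -0.43 27.6 0 -4.7; 0.5 -0.07 -1.76 -0.43 27.6 0 -4.7")

```text
time_s: 22.07
tcp_pos: [0.6001, -0.1943, 0.0834]
tcp_rot: [-2.649, 0.148, 1.484]
force: [-0.7, 0.2, -6.0]
gripper_width: 0.151
finger_force: 30.0
```

```bash
cat > rod.py <<'E'
from h import *
S=np.array([.6086,-.2489]);f=np.array([-.1668,-.9860]);l=np.array([.9860,-.1668])
o=get_obs();Rt=R.from_euler('xyz',o["tcp_rot"]).as_matrix();r=o["tcp_pos"]+Rt@[0,0,-.038]; d=S-r[:2]
a=Rt@np.array([-.986,0,.1668]); print(o["time_s"],"rod pt along",(d@f).round(4),"lat",(d@l).round(4),"z",r[2].round(4),"rod dir",a.round(3),"roll",np.degrees(np.arctan2(-(Rt[:,1][2]),1)).round(1),o["force"].round(1),"q",o["joint_pos"].round(2),o["finger_force"])
E
python3 rod.py
```

```text
22.0667 rod pt along 0.0588 lat -0.0001 z 0.1165 rod dir [-0.166 -0.986 -0.   ] roll 25.1 [-0.7  0.2 -6. ] q [0.02 0.77 0.17 1.38 0.05 1.48 0.03] 29.99731332063675
```

Emit:
send_rows(increments="0.5 0 -0.26 -0.03 3.9 0 -0.7; 0.5 -0.01 -0.52 -0.08 7.9 0 -1.3; 0.5 -0.01 -0.78 -0.15 11.8 0 -2; 0.5 -0.02 -1.03 -0.2 15.8 0 -2.7; 0.5 -0.02 -1.16 -0.23 17.7 0 -3; 0.5 -0.02 -1.16 -0.23 17.7 0 -3; 0.5 -0.02 -1.16 -0.23 17.7 0 -3; 0.5 -0.02 -1.16 -0.23 17.7 0 -3")

```text
time_s: 22.73
tcp_pos: [0.5909, -0.1933, 0.0931]
tcp_rot: [-2.337, 0.117, 1.524]
force: [0.1, -0.5, -4.2]
gripper_width: 0.145
finger_force: 30.0
```

```bash
python3 rod.py; python3 rod.py
```

```text
22.7333 rod pt along 0.0583 lat -0.0001 z 0.1193 rod dir [-0.166 -0.986  0.   ] roll 35.6 [ 0.1 -0.5 -4.2] q [0.04 0.97 0.18 1.13 0.05 1.84 0.1 ] 30.019556879997253
22.7333 rod pt along 0.0583 lat -0.0001 z 0.1193 rod dir [-0.166 -0.986  0.   ] roll 35.6 [ 0.1 -0.5 -4.2] q [0.04 0.97 0.18 1.13 0.05 1.84 0.1 ] 30.019556879997253
```

The force has dropped to −4.2 N, which is the empty boat's weight, so the canister has rolled out. I'll let it settle, then check how the boat hangs.

Emit:
send_rows(increments="0.5 0 0 0 0 0 0; 0.5 0 0 0 0 0 0; 0.5 0 0 0 0 0 0; 0.5 0 0 0 0 0 0")

```text
time_s: 23.07
tcp_pos: [0.5907, -0.1931, 0.0927]
tcp_rot: [-2.335, 0.116, 1.525]
force: [-0.2, -0.5, -4.5]
gripper_width: 0.152
finger_force: 30.0
```

```bash
python3 f.py; python3 - <<'E'
from h import *
im,D=snapshot("scene");im2,_=snapshot("side");a=im[150:330,120:320];b=im2[200:400,330:540]
cv2.imwrite("pics/c10.png",cv2.hconcat([cv2.resize(a,(444,400),interpolation=2),cv2.resize(b,(356,400),interpolation=2)]))
# butt: points near the tail
K,T=cam("scene");P=cloud(K,T,D);o=get_obs();Rt=R.from_euler('xyz',o["tcp_rot"]).as_matrix();Q=(P-o["tcp_pos"])@Rt
# rod-aligned frame: e1 forward, e3 up (boat), e2
e1=np.array([-.986,0,.1668]); e3=np.array([-.1668,0,-.986]); e2=np.cross(e3,e1)
U=np.stack([Q@e1,Q@e2,Q@e3],-1)-np.array([0,0,.038])
k=(D>0)&(U[...,0]<-.06)&(U[...,0]>-.14)&(abs(U[...,1])<.04)&(abs(U[...,2])<.06)
q=U[k];print("butt n",len(q),q.min(0).round(3),q.max(0).round(3))
for s in np.arange(-.135,-.06,.01):
    t=q[(q[:,0]>s)&(q[:,0]<s+.01)]; 
    if len(t)>4: print(s.round(3),len(t),"up 5/95",np.percentile(t[:,2],[5,95]).round(4),"side",np.percentile(t[:,1],[5,95]).round(4))
E
```

```text
23.1667 [ 0.59056903 -0.19312977  0.09244336] 14.10956877056088 30.019794702529907 [[-0.19, -0.49, -4.55], [0.2, 0.06, -4.38], [-0.62, 0.94, -3.79]] [-0.17724133 -1.30052646  0.02245147]Traceback (most recent call last):
  File "<stdin>", line 10, in <module>
    return umr_minimum(a, axis, None, out, keepdims, initial, where)
ValueError: zero-size array to reduction operation minimum which has no identity
```

View pics/c10.png

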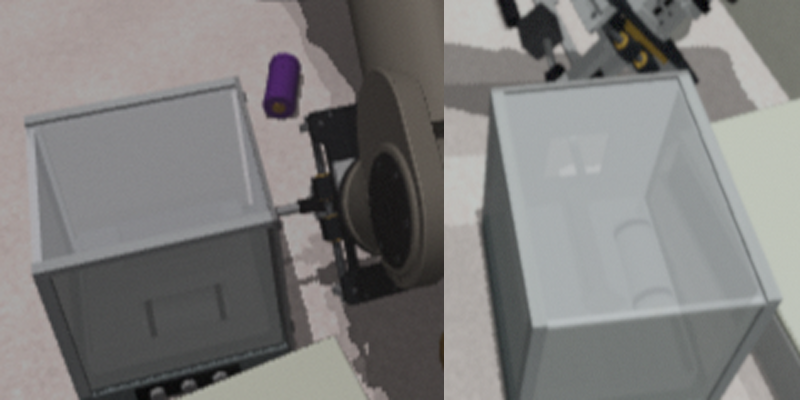

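The crops show the canister lying on the tray's +x side, at (640,265) in the side crop and (190,305) in the scene crop. The trough is still inside and clear of the plate. Rolling back upright.

Emit:
send_rows(increments="0.5 0 0.13 0 -2 0 0.3; 0.5 0 0.26 -0.01 -3.9 0 0.7; 0.5 -0.01 0.52 -0.04 -7.9 0 1.3; 0.5 -0.01 0.78 -0.08 -11.8 0 2; 0.5 -0.02 1.03 -0.14 -15.8 0 2.7; 0.5 -0.04 1.28 -0.22 -19.7 0 3.3; 0.5 -0.05 1.53 -0.32 -23.7 0 4; 0.5 -0.07 1.76 -0.43 -27.6 0 4.7; 0.5 -0.09 1.99 -0.56 -31.6 0 5.3; 0.5 -0.12 2.2 -0.71 -35.5 0 6; 0.5 -0.15 2.41 -0.87 -39.4 0 6.7; 0.5 -0.17 2.56 -1 -42.4 0 7.2; 0.5 -0.18 2.65 -1.09 -44.4 0 7.5; 0.5 -0.19 2.7 -1.13 -45.4 0 7.7; 0.5 -0.19 2.7 -1.13 -45.4 0 7.7; 0.5 -0.19 2.7 -1.13 -45.4 0 7.7")

```text
time_s: 24.65
tcp_pos: [0.6172, -0.1975, 0.081]
tcp_rot: [3.14, 0.167, 1.403]
force: [-0.5, -0.3, -4.0]
gripper_width: 0.143
finger_force: 30.0
```

```bash
python3 rod.py; python3 bp.py
```

```text
24.65 rod pt along 0.0585 lat 0.0002 z 0.1185 rod dir [-0.166 -0.986 -0.   ] roll -0.1 [-0.5 -0.3 -4. ] q [-0.03  0.49  0.19  1.79  0.1   0.88 -0.1 ] 29.99902367591858
s -0.125 n 91 top 0.0541 w@top 0.0014  w -0.019..0.020 zmin 0.011
s -0.115 n 99 top 0.0550 w@top -0.0010  w -0.018..0.020 zmin 0.010
s -0.105 n 102 top 0.0542 w@top 0.0011  w -0.017..0.021 zmin 0.011
s -0.095 n 130 top 0.0538 w@top 0.0015  w -0.019..0.021 zmin 0.012
s -0.085 n 29 top 0.0443 w@top 0.0025  w -0.007..0.012 zmin 0.015
s -0.075 n 6 top 0.0424 w@top 0.0013  w -0.001..0.004 zmin 0.035
24.65 [ 0.6172 -0.1975  0.081 ] [179.91   9.59  80.4 ] F [-0.5 -0.3 -4. ] M [ 0.065 -0.014 -0.01 ]
```

The boat is still level: the butt top is unchanged. Withdrawing slowly along the same line.

Emit:
send_rows(increments="0.5 0.3 0 -0.05 0 0 0; 0.5 0.8 0 -0.14 0 0 0; 0.5 1.5 0 -0.25 0 0 0; 0.5 2.4 0 -0.41 0 0 0; 0.5 3.3 0 -0.56 0 0 0; 0.5 4.2 0 -0.71 0 0 0; 0.5 5.1 0 -0.86 0 0 0; 0.5 6 0 -1.01 0 0 0; 0.5 7 0 -1.18 0 0 0; 0.5 8 0 -1.35 0 0 0; 0.5 9 0 -1.52 0 0 0; 0.5 10 0 -1.69 0 0 0; 0.5 11 0 -1.86 0 0 0; 0.5 12 0 -2.03 0 0 0; 0.5 13 0 -2.2 0 0 0; 0.5 14 0 -2.37 0 0 0; 0.5 15 0 -2.54 0 0 0; 0.5 16 0 -2.7 0 0 0; 0.5 17 0 -2.87 0 0 0; 0.5 17.6 0 -2.98 0 0 0")

```text
time_s: 26.37
tcp_pos: [0.6472, -0.0197, 0.0808]
tcp_rot: [3.139, 0.167, 1.404]
force: [0.1, 0.6, -3.7]
gripper_width: 0.146
finger_force: 30.0
```

Emit:
send_rows(increments="0.5 0.4 0 -0.07 0 0 0; 0.5 0.7 0 -0.12 0 0 0; 0.5 0.8 0 -0.13 0 0 0; 0.5 0.8 0 -0.13 0 0 0")

```text
time_s: 26.7
tcp_pos: [0.6483, -0.0138, 0.0809]
tcp_rot: [3.139, 0.168, 1.403]
force: [0.9, 0.5, -3.6]
gripper_width: 0.148
finger_force: 30.0
```

```bash
python3 rod.py; python3 bp.py
```

```text
26.7 rod pt along 0.2448 lat 0.0002 z 0.1183 rod dir [-0.167 -0.986  0.   ] roll -0.1 [ 0.9  0.5 -3.6] q [-0.29  0.51  0.15  1.74  0.1   0.95 -0.38] 29.99893695116043
s -0.125 n 80 top 0.0538 w@top 0.0003  w -0.019..0.019 zmin 0.006
s -0.115 n 80 top 0.0538 w@top 0.0014  w -0.017..0.019 zmin 0.011
s -0.105 n 71 top 0.0529 w@top 0.0084  w -0.002..0.020 zmin 0.009
s -0.095 n 83 top 0.0530 w@top 0.0143  w -0.009..0.019 zmin 0.009
s 0.105 n 67 top 0.0255 w@top -0.0110  w -0.024..0.024 zmin 0.016
s 0.115 n 64 top 0.0254 w@top -0.0111  w -0.024..0.023 zmin 0.015
s 0.125 n 69 top 0.0264 w@top -0.0113  w -0.024..0.024 zmin 0.015
s 0.135 n 70 top 0.0267 w@top -0.0006  w -0.024..0.024 zmin 0.016
s 0.145 n 69 top 0.0257 w@top -0.0122  w -0.023..0.025 zmin 0.016
s 0.155 n 68 top 0.0262 w@top -0.0106  w -0.024..0.023 zmin 0.015
s 0.165 n 72 top 0.0253 w@top -0.0088  w -0.026..0.023 zmin 0.016
s 0.175 n 69 top 0.0273 w@top -0.0174  w -0.026..0.023 zmin 0.017
s 0.185 n 70 top 0.0273 w@top -0.0095  w -0.022..0.023 zmin 0.016
s 0.195 n 66 top 0.0442 w@top -0.0028  w -0.020..0.023 zmin 0.013
26.7 [ 0.6483 -0.0138  0.0809] [179.85   9.6   80.38] F [ 0.9  0.5 -3.6] M [ 0.118 -0.026 -0.021]
```

Clear of the plate and still level. Now back above where it lay.

Emit:
send_rows(increments="0.5 0.03 -0.3 0 0 0 -0.1; 0.5 0.07 -0.8 -0.01 0 0 -0.2; 0.5 0.13 -1.5 -0.02 -0.1 0 -0.3; 0.5 0.2 -2.4 -0.03 -0.1 0 -0.5; 0.5 0.29 -3.5 -0.05 -0.1 0 -0.7; 0.5 0.39 -4.6 -0.06 -0.2 0 -1; 0.5 0.48 -5.7 -0.08 -0.2 0 -1.2; 0.5 0.57 -6.8 -0.1 -0.2 0 -1.4; 0.5 0.66 -7.9 -0.11 -0.3 0 -1.6; 0.5 0.75 -9 -0.13 -0.3 0 -1.9; 0.5 0.85 -10.1 -0.14 -0.4 0 -2.1; 0.5 0.94 -11.2 -0.16 -0.4 0 -2.3; 0.5 1.02 -12.2 -0.17 -0.4 0 -2.5; 0.5 1.09 -13 -0.18 -0.5 0 -2.7; 0.5 1.15 -13.7 -0.19 -0.5 0 -2.9; 0.5 1.18 -14.1 -0.2 -0.5 0 -3; 0.5 1.19 -14.2 -0.2 -0.5 0 -3; 0.5 1.19 -14.2 -0.2 -0.5 0 -3; 0.5 1.19 -14.2 -0.2 -0.5 0 -3")

```text
time_s: 28.33
tcp_pos: [0.5107, 0.0219, 0.0806]
tcp_rot: [3.139, 0.168, 1.456]
force: [0.3, 0.3, -4.5]
gripper_width: 0.147
finger_force: 30.0
```

```bash
python3 rod.py; python3 bp.py | sed -n '1,4p;5,30p'
```

```text
28.3333 rod pt along 0.257 lat 0.1422 z 0.118 rod dir [-0.114 -0.993 -0.   ] roll -0.2 [ 0.3  0.3 -4.5] q [-0.4   0.31  0.13  2.05  0.16  0.85 -0.49] 29.99890923500061
s -0.125 n 67 top 0.0541 w@top -0.0002  w -0.018..0.020 zmin 0.011
s -0.115 n 76 top 0.0538 w@top 0.0013  w -0.018..0.022 zmin 0.011
s -0.105 n 63 top 0.0543 w@top 0.0058  w -0.007..0.020 zmin 0.009
s -0.095 n 83 top 0.0529 w@top 0.0105  w -0.018..0.021 zmin 0.009
s -0.085 n 22 top 0.0435 w@top 0.0037  w -0.014..0.020 zmin 0.016
s -0.075 n 12 top 0.0410 w@top 0.0018  w -0.002..0.007 zmin 0.033
s -0.065 n 11 top 0.0441 w@top 0.0021  w -0.001..0.005 zmin 0.038
s -0.055 n 13 top 0.0422 w@top 0.0013  w -0.007..0.006 zmin 0.037
s 0.105 n 48 top 0.0256 w@top -0.0131  w -0.024..0.024 zmin 0.014
s 0.115 n 55 top 0.0257 w@top -0.0069  w -0.023..0.024 zmin 0.014
s 0.125 n 54 top 0.0253 w@top -0.0132  w -0.025..0.023 zmin 0.016
s 0.135 n 55 top 0.0271 w@top -0.0094  w -0.024..0.026 zmin 0.016
s 0.145 n 55 top 0.0257 w@top -0.0063  w -0.025..0.024 zmin 0.015
s 0.155 n 52 top 0.0262 w@top -0.0128  w -0.022..0.024 zmin 0.015
s 0.165 n 55 top 0.0264 w@top -0.0055  w -0.026..0.023 zmin 0.016
s 0.175 n 57 top 0.0271 w@top -0.0140  w -0.025..0.024 zmin 0.017
s 0.185 n 49 top 0.0272 w@top -0.0138  w -0.024..0.024 zmin 0.016
s 0.195 n 61 top 0.0430 w@top -0.0001  w -0.024..0.025 zmin 0.013
28.3333 [0.5107 0.0219 0.0806] [179.84   9.6   83.41] F [ 0.3  0.3 -4.5] M [0.039 0.055 0.025]
```

Emit:
send_rows(increments="0.5 0.05 0 0.3 0 0 0; 0.5 0.13 0 0.8 0 0 0; 0.5 0.25 0 1.5 0 0 0; 0.5 0.4 0 2.4 0 0 0; 0.5 0.57 0 3.4 0 0 0; 0.5 0.74 0 4.4 0 0 0; 0.5 0.91 0 5.4 0 0 0; 0.5 1.06 0 6.3 0 0 0; 0.5 1.2 0 7.1 0 0 0; 0.5 1.3 0 7.7 0 0 0; 0.5 1.37 0 8.1 0 0 0; 0.5 1.4 0 8.3 0 0 0; 0.5 1.42 0 8.4 0 0 0; 0.5 1.42 0 8.4 0 0 0; 0.5 1.42 0 8.4 0 0 0")

```text
time_s: 29.63
tcp_pos: [0.5107, 0.022, -0.0044]
tcp_rot: [3.139, 0.167, 1.456]
force: [0.8, 0.5, -4.6]
gripper_width: 0.147
finger_force: 30.0
```

```bash
python3 rod.py; python3 f.py; python3 bp.py | grep -E "s -0.1|s 0.1[1-8]"
```

```text
29.6333 rod pt along 0.2571 lat 0.1421 z 0.0331 rod dir [-0.114 -0.993 -0.   ] roll -0.2 [ 0.8  0.5 -4.6] q [-0.39  0.45  0.13  2.1   0.16  0.66 -0.52] 29.998987019062042
29.7333 [ 0.5107502   0.02200973 -0.00435301] 13.659110148000762 29.99894142150879 [[0.76, 0.47, -4.56], [0.12, 0.32, -4.03], [-0.35, -0.08, -3.96]] [0.04049753 0.07885407 0.00249026]
s -0.125 n 76 top 0.0548 w@top 0.0029  w -0.019..0.030 zmin 0.001
s -0.115 n 85 top 0.0541 w@top 0.0053  w -0.019..0.029 zmin 0.001
s -0.105 n 71 top 0.0541 w@top 0.0108  w -0.005..0.030 zmin 0.002
s 0.115 n 78 top 0.0259 w@top -0.0128  w -0.025..0.029 zmin 0.001
s 0.125 n 78 top 0.0259 w@top -0.0096  w -0.025..0.029 zmin 0.001
s 0.135 n 79 top 0.0254 w@top -0.0031  w -0.023..0.028 zmin 0.003
s 0.145 n 77 top 0.0258 w@top 0.0073  w -0.024..0.029 zmin 0.001
s 0.155 n 78 top 0.0260 w@top -0.0118  w -0.024..0.029 zmin 0.001
s 0.165 n 77 top 0.0274 w@top -0.0006  w -0.024..0.029 zmin 0.001
s 0.175 n 79 top 0.0256 w@top -0.0096  w -0.025..0.029 zmin 0.003
s 0.185 n 73 top 0.0275 w@top -0.0103  w -0.022..0.030 zmin 0.002
```

Emit:
send_rows(increments="0.5 0.02 0 0.1 0 0 0; 0.5 0.04 0 0.2 0 0 0; 0.5 0.05 0 0.3 0 0 0; 0.5 0.06 0 0.38 0 0 0; 0.5 0.06 0 0.4 0 0 0; 0.5 0.06 0 0.4 0 0 0; 0.5 0.06 0 0.4 0 0 0")

```text
time_s: 30.42
tcp_pos: [0.5106, 0.0217, -0.0086]
tcp_rot: [3.139, 0.168, 1.456]
force: [-0.6, -2.0, -0.7]
gripper_width: 0.146
finger_force: 30.0
```

Emit:
send_rows(increments="0.5 0.01 0 0.05 0 0 0; 0.5 0.01 0 0.08 0 0 0; 0.5 0.01 0 0.08 0 0 0; 2 0.01 0 0.08 0 0 0; 3 0.01 0 0.08 0 0 0; 4 0.01 0 0.08 0 0 0; 5 0.01 0 0.08 0 0 0; 5 0.01 0 0.08 0 0 0; 5 0.01 0 0.08 0 0 0; 5 -0.1 0 -0.5 0 0 0; 5 -0.3 0 -2 0 0 0; 5 -0.8 0 -5 0 0 0; 5 -1.4 0 -8 0 0 0; 5 -2 0 -12 0 0 0; 5 -2.5 0 -15 0 0 0; 5 -2.5 0 -15 0 0 0; 5 -2.5 0 -15 0 0 0")

```text
time_s: 31.83
tcp_pos: [0.5112, 0.0225, 0.1454]
tcp_rot: [3.136, 0.166, 1.455]
force: [-0.3, -0.1, -0.2]
gripper_width: 0.53
finger_force: 0.0
```

```bash
python3 - <<'E'
from h import *
o=get_obs();print(o["time_s"],o["tcp_pos"],o["force"],o["gripper_width"])
K,T=cam("wrist");im,D=snapshot("wrist");P=cloud(K,T,D)
q=reg(P,.48,.57,.07,.17,.036,.06,D)
if len(q)>10: print("butt",len(q),cv2.minAreaRect(q[:,:2].astype(np.float32)),np.percentile(q[:,2],[5,95]))
q=reg(P,.48,.54,-.02,.08,.033,.06,D)
if len(q)>10: print("handle",len(q),cv2.minAreaRect(q[:,:2].astype(np.float32)),np.percentile(q[:,2],95))
for n in ["side","scene"]:
    K,T=cam(n);im,D=snapshot(n);P=cloud(K,T,D); cv2.imwrite(f"pics/{n}_end.png",im)
    q=reg(P,.45,.56,-.185,-.065,.006,.05,D); print(n,"trough",len(q),cv2.minAreaRect(q[:,:2].astype(np.float32)),np.percentile(q[:,2],[50,98]))
    q=reg(P,.42,.67,.24,.39,.045,.08,D); print(n,"rack x-hist",np.histogram(q[:,0],25,(.41,.66))[0].tolist(),"ymean",q[:,1].mean(),np.percentile(q[:,2],97))
# change of scene since start outside robot: compare grey at bystanders
    d=np.load(f"{n}0.npz"); df=cv2.absdiff(im,d["im"]).max(2)
    # canister inside the chamber region
    if n=="side": print("chamber diff px",int((df[240:400,360:520]>14).sum()))
E
```

```text
31.8333 [0.51119285 0.02254199 0.14542736] [-0.25842582 -0.08967909 -0.20809784] 0.5302093027142128
butt 2660 ((0.5201658606529236, 0.10994486510753632), (0.08164096623659134, 0.035990286618471146), 83.51242065429688) [0.04094095 0.04428546]
handle 1135 ((0.5112134218215942, 0.03042750619351864), (0.09849107265472412, 0.014021480455994606), 83.62203216552734) 0.040088722657357904
side trough 955 ((0.5038027763366699, -0.12205352634191513), (0.11273267865180969, 0.06783319264650345), 83.26094055175781) [0.0133507  0.03274454]
side rack x-hist [0, 1, 59, 77, 71, 59, 3, 0, 0, 0, 27, 8, 3, 30, 9, 0, 0, 0, 0, 0, 0, 0, 0, 0, 0] ymean 0.31879697512468624 0.0635091128219488
chamber diff px 53
scene trough 570 ((0.512649416923523, -0.12187810242176056), (0.11034726351499557, 0.08793347328901291), 82.17063903808594) [0.01234447 0.03187418]
scene rack x-hist [0, 0, 9, 45, 81, 113, 48, 0, 0, 0, 3, 33, 75, 118, 92, 0, 0, 0, 0, 0, 0, 0, 0, 0, 0] ymean 0.32718365588769666 0.0632528265373253
```

```bash
python3 - <<'E'
from h import *
for n in ["side","scene"]:
    a=cv2.GaussianBlur(np.load(f"{n}0.npz")["im"],(5,5),0); b=cv2.GaussianBlur(cv2.imread(f"pics/{n}_end.png"),(5,5),0); df=cv2.absdiff(a,b).max(2)
    m=(df>5).astype(np.uint8); k,l,st,c=cv2.connectedComponentsWithStats(m)
    print(n,[(st[i].tolist(),c[i].round().tolist()) for i in range(1,k) if st[i][4]>40])
E
```

```text
side [([0, 0, 132, 271, 14723], [59.0, 95.0]), ([122, 0, 335, 275, 30553], [320.0, 135.0]), ([0, 158, 17, 10, 92], [7.0, 162.0]), ([0, 167, 54, 103, 1528], [13.0, 222.0]), ([224, 188, 13, 9, 77], [231.0, 191.0]), ([65, 231, 22, 13, 179], [76.0, 237.0]), ([41, 240, 20, 12, 168], [50.0, 246.0]), ([321, 247, 16, 9, 50], [331.0, 252.0]), ([335, 259, 12, 35, 130], [341.0, 281.0]), ([113, 267, 11, 9, 48], [118.0, 271.0]), ([15, 268, 11, 20, 139], [20.0, 277.0]), ([122, 268, 18, 16, 182], [132.0, 276.0]), ([46, 282, 17, 23, 121], [55.0, 294.0]), ([16, 294, 13, 26, 225], [22.0, 308.0]), ([449, 296, 23, 60, 202], [460.0, 326.0]), ([33, 308, 30, 10, 118], [47.0, 313.0]), ([430, 309, 19, 10, 65], [438.0, 312.0]), ([441, 343, 22, 10, 82], [450.0, 347.0]), ([401, 391, 75, 9, 202], [439.0, 396.0])]
scene [([206, 0, 57, 75, 1251], [232.0, 39.0]), ([254, 0, 14, 13, 151], [260.0, 5.0]), ([0, 0, 609, 400, 96822], [284.0, 229.0]), ([527, 0, 12, 8, 51], [533.0, 3.0]), ([562, 0, 78, 57, 1807], [614.0, 26.0]), ([539, 4, 19, 11, 75], [548.0, 9.0]), ([312, 14, 14, 30, 151], [318.0, 31.0]), ([265, 18, 15, 34, 244], [272.0, 34.0]), ([203, 35, 11, 32, 129], [207.0, 50.0]), ([241, 72, 10, 29, 128], [246.0, 88.0]), ([224, 77, 9, 8, 44], [228.0, 80.0]), ([403, 81, 9, 13, 47], [407.0, 87.0]), ([233, 88, 9, 11, 45], [237.0, 93.0]), ([242, 129, 9, 8, 42], [246.0, 132.0]), ([402, 187, 9, 15, 51], [405.0, 194.0]), ([580, 193, 60, 88, 2110], [618.0, 237.0]), ([144, 194, 97, 66, 2185], [187.0, 233.0]), ([138, 202, 16, 25, 118], [145.0, 216.0]), ([268, 227, 15, 6, 41], [274.0, 229.0]), ([303, 229, 23, 29, 196], [312.0, 244.0]), ([189, 254, 13, 6, 41], [195.0, 256.0]), ([162, 258, 24, 8, 76], [173.0, 261.0]), ([0, 272, 12, 14, 50], [4.0, 279.0]), ([183, 276, 40, 28, 307], [203.0, 287.0]), ([323, 301, 23, 17, 151], [334.0, 308.0]), ([0, 321, 25, 24, 249], [8.0, 334.0])]
```

The picture differences place the canister on the tray: side view (438,312) to (450,347). The boat is level at its old spot, both empty canisters are in their cradles, and the gripper is clear. Handing in.

```bash
python3 -c "
from rig import *
print(close_job())"
```

```text
the job is handed in; nothing more can be done
None
```

The job was handed in at about 32 s of the 72 s: the full canister lies on the drying-chamber tray, with no sign of contact with the cover plate, the boat is upright where it lay, and the other two canisters are in their cradles (I weighed one as empty and did not lift the third).

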